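Tag and hold the laundry service key switch

ROBOT

A 6-joint arm with a two-finger parallel gripper is mounted at the origin on a cart in front of the work surface, level with it; the furniture and walls round the work are solid. World frame = base frame: x ahead of the robot, y to its left, z up, the work surface at z = 0. Lengths are in m, angles in rad, forces in N, time in s.
With the tool pointing down it reaches from about 0.25 to 0.725 m from the base axis. Payload 4 kg.
Tool frame: the origin (TCP) lies midway between the tips of the shut fingers; the grasp point (between the pads) lies 19 mm behind it; z points along the fingers, y is the line along which they close (so a half turn about z gives the same grasp; the last joint's range is limited). The gripper opens to 85 mm and grips with 20 to 120 N. Pads are 22 mm wide; open, the fingers measure 114 mm over their backs; the gripper's body (76 mm by 85 mm) begins 54 mm behind the grasp point. The pads swing forward as they close: fully open they stand 13 mm farther back than shut.
Start: joints at [-1.325, 0.241, 0.005, 1.335, 0, 1.571], TCP at [0.122, -0.485, 0.231] pointing down, gripper open.
Joint ranges: [-2.72, 2.72], [-1.05, 1.87], [-1.09, 1.28], [-1.99, 2.15], [-1.42, 1.44], [-3.14, 3.14]. Speed limits (rad/s): [2.79, 2.79, 3.14, 3.14, 3.14, 3.14].

INTERFACE

Orientations are given as a unit quaternion [x, y, z, w].
In Python, from workcell import get_obs, camera, job_done, silhouettes gives the robot as it stands. The module is installed in compiled form; this text tells all that it offers.
- The arm moves only by the tool drive_tool, never from a script. Its argument "increments" is a list of rows, each a list of 3 entries, a list of its own where there are three numbers: the shift along the world's x, y, z in mm, then the turn, a rotation vector about the world's x, y, z in degrees, then the opening, from 0 (shut) to 1 (fully open). A call has 1 to 8 rows; each row shifts and turns the commanded pose from where the row before left it; what a row does not reach is not made up. A row lasts 1/12 s, in which the tool goes at most 41.7 mm and 7.16 degrees, less where a joint would pass 70% of its speed; a pose out of reach is approached as far as the arm can. A call is refused whole if a number of a shift passes 41.7 or a number of a turn 7.16, either way. A call with a gripper value outside its range is refused whole. The fingers move at their own pace and stop on an object; the grip force is fixed at half the most. Time passes only in rows, so rows that do not move let the fingers close. It gives the time, the measured TCP pose, the force, the opening and the grip force at its end, in the units of the state.
- get_obs(): the state, without advancing time (a new reading comes with each control period).
- camera(name): name is "scene" or "side" or "wrist"; returns a dict with "image" (420x560x3 uint8, red, green, blue), "K" (3x3 intrinsics, pixels), "k1" (the pictures are not rectified: a ray, as slopes to the right and down, at radius r is drawn at 1 + k1 r^2 times it, then the intrinsics apply), "view" (4x4, takes a point from world to camera coordinates). Camera axes: x right, y down, z forward; pixel columns grow to the right and rows downward; lengths in m; the calibration is good to about 2 mm. A picture is of the moment at which its call begins. There is no depth.
- job_done(): hands the job in; it is judged then, once.
Trained networks look in a picture, given as the dict that the camera call returned (one of the last four; its "shot" number tells which), for a name from the list of things; names that differ only in an ending like _2 or _b are one class to them, and where a whole thing is asked for, a point or a joint stands for the part that bears it (a point fixed in the world has none). Each returns a list of dicts, best first, with "conf" (0 to 1); they miss things now and then, are a little off and sometimes report something else, mostly with a low value. They report only what shows in the picture. A call takes as long as a camera call.
- silhouettes(query, picture): "region" (420x560 bool, what is visible of it) and "bbox" ([left, top, right, bottom] in pixels, round what is visible of it).
The state is a dict: "clock": time; "joint_pos": joint angles; "joint_vel": joint speeds; "tau": joint torques, N m; "eef_pos": TCP position; "tool_rot": TCP orientation; "ft_force": force on the tool from outside, world axes, zero at the start; "ft_torque": the same for the moment, N m; "grip_width": finger opening in m; "grasp_force": force on a finger pad.
Only numpy, scipy, OpenCV 4.12 (cv2) and the standard library are available. Lean on these libraries where they do the work, as an engineer would, in place of code of your own. Each camera call takes 0.05 s, during which the arm holds its last target. There are 200 camera calls.

TASK

Put the laundry machines' key switch into its service position. First take the metal service tag out of the wooden rack, hang it by its hole on the peg of the switch station and let go of it; then take the key from the rack, put it fully home in the lock, rocking it to get it past the two sticky discs inside, and turn it clockwise a quarter turn to its stop. The switch springs back, so finish still gripping the key and holding it turned, with the tag hanging on the peg and the things standing round about left where they are.

Things in the scene. Friction and masses are not known exactly. Their poses are not given: they have to be found in the camera images.
- station: Switch station, fixed: steel base plate 90 (x) x 190 (y) x 8 mm, origin at the centre of its underside, front to -x, y to its left, z up. It carries a grey lock housing at y = +50 mm and an upright grey panel with a peg at y = -55 mm, facing -x. Yaw within 0.3 rad. It stands left or right of the rack.
- keyway (a point): Centre of the keyway, level with the top of the steel ring round it (48 mm outside, bore 22 mm), 65 mm above the worktop; axes as the station's. Housing 76 x 76 mm, top at 62 mm. Entered straight down. 3 mm below lies the brass plug, 8 mm thick, with a slot 6.2 x 17.2 mm, long side along the station's y while the plug is at 0.
- disc_upper_top (a point): Hidden in the lock: top of the upper sticky disc, 14 mm below the keyway. 5 mm thick, slot as the plug's but turned 0.40 to 0.60 rad clockwise (from above), held by 0.05 N m of friction. It stops a straight push (rounded tip 2 mm in): press with about 5 N and rock the key clockwise (plug turns along) till in line within about 0.1 rad and drops 9 mm. Then the disc turns with the key.
- disc_lower_top (a point): Hidden in the lock: top of the lower sticky disc, 23 mm below the keyway. Like the upper one, but turned 0.40 to 0.60 rad anticlockwise: rock the key that way until it drops some 10 mm, fully home.
- peg (a point): Middle of the peg's axis, 110 mm above the worktop, axes as the station's. The peg is 8 mm thick with an 11 mm ball at its free end, reaches 25 mm either way along x, from the panel's front face (+x end) to the free end (-x), and rises 12 degrees to the free end, which is 5.5 mm higher than this point. The panel is 70 mm wide, 10 thick, its top 135 mm above the worktop.
- plug (a joint): Angle of the lock's plug, rad: 0 at rest, grows clockwise seen from above to its stop at 1.57; turns back to -0.75. A spring of 0.08 N m/rad returns it to 0; with the discs it takes about 0.25 N m at the stop. The key has 0.1 to 0.25 rad of play in it, so turn the key on until the plug is at its stop.
- rack: Wooden block 60 (x) x 180 (y) x 46 mm, fixed to the worktop, origin at the centre of its underside, with two slots in its top: tag at y = -50 mm, key at y = +50 mm.
- key: Key, 50 g, upright in the rack, tip 10 mm above the worktop. Origin at the blade's tip, z up, y along the blade's width, x its thickness. Blade 36 mm long, 16 wide, 5 thick, edges and tip rounded, fits either way round. Above it a shoulder 3 mm high and a black bow 10 mm thick (x), 34 wide (y), 39 to 78 mm above the tip: grip it across its thickness at mid height, about 60 mm above the tip.
- key_shoulder (a point): Underside of the key's shoulder, on its axis, 36 mm above the tip. Fully home it rests on the lock's ring, at the keyway point.
- tag: The service tag (60 g): aluminium plate 75 mm tall (z), 45 mm wide (y), 8 mm thick (x), origin at the centre of its lower edge. It stands upright in the rack, lower edge 8 mm above the worktop and top 83 mm above it; can be gripped from above across its 45 mm width, near the top.
- tag_hole (a point): Centre of the tag's round hole, 20 mm in diameter, through its thickness (x), 25 mm below its top and 50 mm above its lower edge.
- spool: Spool of thread 28 mm thick, 43 mm tall, origin under its centre. Leave it alone.
- wax_pot: Low round pot 91 mm wide, 44 mm tall, origin under its centre. Leave it alone.
- soap_box: Soap carton 47 x 64 x 44 mm, origin under its centre. Leave it alone.

How it is judged:
On the way, in this order (a step that is already met when the one before it is completed fails the run):
1. the tag hangs on the peg by its hole, let go (x of tag_hole in the frame of peg between -0.027 and 0.027 m and y of tag_hole in the frame of peg between -0.009 and 0.009 m and z of tag_hole in the frame of peg between -0.02 and 0.006 m and angle between tag's own z axis and vertical below 0.35 rad and contact force between tag and station above 0.15 N and contact force between each of the arm, the fingers and tag below 0.1 N), for 0.3 s.
2. the key is fully home in the lock (z of key_shoulder in the frame of keyway below 0.004 m and horizontal distance between key_shoulder and keyway below 0.004 m and angle between key's own z axis and vertical below 0.12 rad), for 0.1 s.
3. the key is turned clockwise to its stop (all of step 2 and value of joint plug above 1.3 rad), for 0.3 s.
At the end, for the whole second after the job is handed in: Key home in the lock (shoulder within 4 mm of the ring top and of the axis, upright within 0.12 rad), plug held at 1.3 rad or more, fingers gripping the key with over 2 N; tag hanging by its hole on the peg (within 9 mm across, 27 mm along), upright within 0.35 rad, untouched by the robot (all of step 1 and all of step 3 and contact force between the fingers and key above 2 N); the arm keeps its last pose, push and grip.
It fails at once if the spool is pushed away (more than 20 mm) (distance of spool from where it was at the start of the episode above 0.02 m).
It fails at once if the wax_pot is pushed away (more than 20 mm) (distance of wax_pot from where it was at the start of the episode above 0.02 m).
It fails at once if the soap_box is pushed away (more than 20 mm) (distance of soap_box from where it was at the start of the episode above 0.02 m).
It also fails if it takes over 72 s, if anything falls off the work surface, if the arm or the gripper's body presses on something with over 40 N, if the wrist force passes 120 N, or if a joint passes its speed limit or range.

## Working session

There is one attempt and no reset: what is moved stays moved. The work goes in short steps, Python scripts to look and compute and a tool call to move; the robot and the scene stay as the last step left them, time stands still between calls to the robot, and variables do not carry over. Pictures are saved under pics/ and viewed, at most 10 in all, crops included, and the job is handed in when it is done.

Besides the shell and the picture viewer there is one more tool, called after ">>>" as name(argument=value, ...), one argument or row to a line, values as JSON. drive_tool: Moves the arm, as the interface text tells. Its arguments: {"type":"object","properties":{"increments":{"type":"array"}},"required":["increments"]}

```bash
mkdir -p pics
cat > h.py <<'E'
import numpy as np, cv2
from workcell import get_obs, camera, job_done, silhouettes
from scipy.spatial.transform import Rotation as R
def ray(p,uv):
    K,k1,V=np.array(p["K"]),p["k1"],np.array(p["view"])
    d=np.linalg.solve(K,[uv[0],uv[1],1.])[:2]; s=d.copy()
    for _ in range(30): s=d/(1+k1*(s@s))
    w=V[:3,:3].T@np.array([s[0],s[1],1.]); c=-V[:3,:3].T@V[:3,3]
    return c,w
def onz(p,uv,z):
    c,w=ray(p,uv); return c+w*(z-c[2])/w[2]
def proj(p,X):
    K,k1,V=np.array(p["K"]),p["k1"],np.array(p["view"])
    X=np.atleast_2d(X); q=X@V[:3,:3].T+V[:3,3]; s=q[:,:2]/q[:,2:]
    s=s*(1+k1*(s**2).sum(1,keepdims=True)); return s@K[:2,:2].T+K[:2,2]
E
python3 - <<'E'
from h import *
ims=[]
for n in ["scene","side","wrist"]:
    p=camera(n); cv2.imwrite(f"pics/{n}0.png",p["image"][:,:,::-1])
    V=np.array(p["view"]); print(n,"cam",(-V[:3,:3].T@V[:3,3]).round(3),"fwd",V[2,:3].round(3),np.array(p["K"])[0,0],p["k1"])
    for q in ["station","rack","key","tag","spool","wax_pot","soap_box"]:
        for d in silhouettes(q,p)[:2]:
            m=d["region"]; ys,xs=np.nonzero(m); print(q,round(d["conf"],2),d["bbox"],m.sum(), [int(xs.mean()),int(ys.mean())])
print(get_obs())
E
```

```text
scene cam [0.015 0.705 0.493] fwd [ 0.559 -0.697 -0.449] 382.65713862793643 -0.09062415244389686
station 0.58 [221.1, 190.9, 302.8, 287.0] 3724 [258, 245]
rack 0.57 [333.2, 175.5, 383.2, 211.7] 1077 [357, 191]
rack 0.55 [216.6, 186.0, 304.5, 286.2] 3728 [258, 245]
key 0.4 [349.5, 167.7, 355.5, 189.2] 89 [350, 179]
tag 0.67 [364.1, 164.9, 375.9, 183.4] 130 [369, 172]
tag 0.5 [244.2, 239.1, 251.8, 248.2] 36 [246, 244]
spool 0.68 [336.4, 222.5, 351.1, 241.6] 209 [344, 230]
spool 0.21 [220.2, 191.3, 305.5, 286.2] 3816 [258, 245]
wax_pot 0.77 [230.0, 189.1, 263.9, 215.3] 690 [245, 202]
soap_box 0.84 [143.4, 299.1, 185.7, 346.4] 1498 [163, 323]
side cam [ 0.07  -0.878  0.553] fwd [ 0.393  0.826 -0.404] 441.4659126970987 -0.07302967687818132
station 0.61 [233.1, 180.0, 285.2, 237.5] 2090 [259, 209]
rack 0.66 [300.1, 264.0, 371.5, 331.9] 2429 [334, 298]
key 0.5 [318.9, 252.3, 327.1, 271.7] 193 [323, 262]
spool 0.61 [246.5, 241.5, 252.5, 265.0] 195 [250, 251]
wax_pot 0.61 [323.9, 210.8, 358.7, 237.0] 816 [341, 222]
wrist cam [ 0.189 -0.469  0.374] fwd [-0.261 -0.066 -0.963] 302.5681864641818 0.0025063164045077664
{'clock': 1.2, 'joint_pos': array([-1.32496599e+00,  2.40585415e-01,  5.00511334e-03,  1.33519963e+00,
        2.05838686e-05,  1.57077589e+00]), 'joint_vel': array([-5.40475485e-04,  6.19303050e-04, -5.54301134e-04,  6.35644071e-04,
        3.37421097e-05,  6.56993139e-04]), 'tau': array([-8.30943791e-04, -3.72217083e+01,  2.52694219e+01,  1.35227754e-03,
       -3.30292175e-05,  7.46760946e-06]), 'eef_pos': array([ 0.1216875 , -0.48496846,  0.23131571]), 'tool_rot': array([9.92454184e-01, 1.22616040e-01, 1.12196018e-05, 6.87653990e-06]), 'ft_force': array([-0.55613885, -0.58839592,  0.07057306]), 'ft_torque': array([0.02622271, 0.02736084, 0.0120424 ]), 'grasp_force': 0.0, 'grip_width': 0.0850462151081011}
```

Run:
```python
from h import *
a=cv2.imread("pics/scene0.png")[150:300,205:405]; b=cv2.imread("pics/side0.png")[165:345,215:415]
a=cv2.resize(a,None,fx=4,fy=4,interpolation=cv2.INTER_CUBIC)
b=cv2.resize(b,None,fx=3.3,fy=3.3,interpolation=cv2.INTER_CUBIC)
cv2.imwrite("pics/a.png",a); cv2.imwrite("pics/b.png",b)
p=dict(K=0)
# rough positions
import json
for n,pts in dict(scene=[("key",350,168,.088),("tag",369,165,.083),("spool",344,241,0),("wax",246,215,0),("soap",163,340,0)],side=[("key",323,252,.088),("spool",250,265,0),("wax",341,237,0)]).items():
    p=camera(n)
    for q in pts: print(n,q[0],onz(p,q[1:3],q[3]).round(3))
```

```text
scene key [ 0.511 -0.22   0.088]
scene tag [ 0.487 -0.291  0.083]
scene spool [0.387 0.006 0.   ]
scene wax [0.657 0.065 0.   ]
scene soap [0.457 0.473 0.   ]
side key [ 0.496 -0.176  0.088]
side spool [ 0.387 -0.025  0.   ]
side wax [0.662 0.007 0.   ]
```

View pics/a.png

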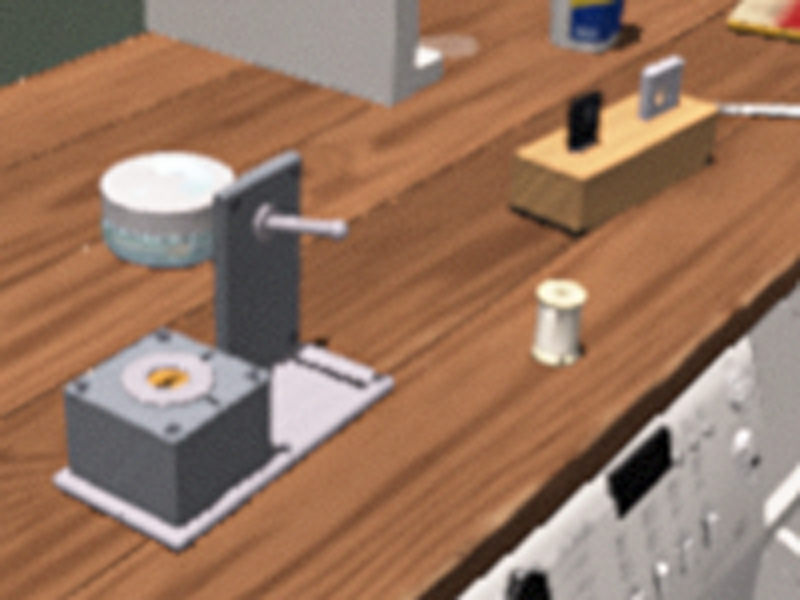

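View pics/b.png

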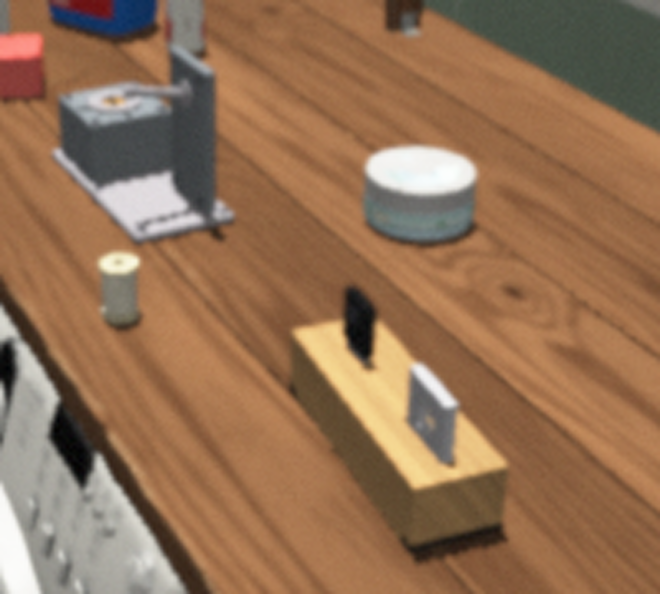

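```bash
cat > fit.py <<'E'
from h import *
from scipy.optimize import least_squares
def fit(obs,x0):
    # obs: list of (pic, local pts Nx3, px Nx2)
    def f(v):
        c,s=np.cos(v[2]),np.sin(v[2]); r=[]
        for p,L,u in obs:
            W=np.c_[v[0]+c*L[:,0]-s*L[:,1],v[1]+s*L[:,0]+c*L[:,1],L[:,2]]
            r.append((proj(p,W)-u).ravel())
        return np.concatenate(r)
    o=least_squares(f,x0,loss="soft_l1"); return o.x,f(o.x).reshape(-1,2)
E
python3 - <<'E'
from fit import *
A=camera("scene");B=camera("side")
ua=lambda l:np.array(l,float)/4+[205,150]-.4
ub=lambda l:np.array(l,float)/3.3+[215,165]-.35
m=lambda l:np.array(l,float)/1000
print("station")
La=m([[-45,95,8],[45,95,8],[-45,-95,8],[0,50,65],[-25.5-0,-55,115.5],[-38,88,62],[-38,12,62],[38,88,62]])
# peg: panel front x unknown -> handled separately, drop peg
sel=[0,1,2,3,5,6,7]
Ua=ua([[180,545],[55,478],[392,382],[168,378],[340,228],[178,438],[270,372],[66,388]])
Lb=m([[-45,-95,8],[45,-95,8],[0,50,65]]);Ub=ub([[140,238],[232,214],[112,101]])
for o in ([(A,La[sel],Ua[sel])],[(A,La[sel],Ua[sel]),(B,Lb,Ub)]):
    x,r=fit(o,[.45,.2,0]);print(x.round(4),r.round(1).tolist())
tipA=onz(A,Ua[4],.1155);tipB=onz(B,ub([[130,91]])[0],.1155);print("tip",tipA,tipB)
c,s=np.cos(x[2]),np.sin(x[2]);d=tipA[:2]-x[:2];print("tip local",c*d[0]+s*d[1],-s*d[0]+c*d[1])
print("rack")
La=m([[30,90,46],[-30,90,46],[-30,90,0],[30,90,0],[-30,-90,46],[-30,-90,0]]);Ua=ua([[515,155],[583,178],[580,232],[513,207],[717,107],[712,160]])
Lb=m([[-30,90,46],[-30,-90,46],[30,-90,46],[-30,-90,0],[30,-90,0]]);Ub=ub([[293,332],[415,487],[505,465],[412,543],[500,525]])
for o in ([(A,La,Ua)],[(B,Lb,Ub)],[(A,La,Ua),(B,Lb,Ub)]):
    x,r=fit(o,[.5,-.25,0]);print(x.round(4),r.round(1).tolist())
c,s=np.cos(x[2]),np.sin(x[2])
for y in(-.05,.05):print(x[0]-s*y,x[1]+c*y)
E
```

```text
station
[0.488  0.1867 0.0533] [[0.4, -0.4], [-1.0, -0.3], [0.5, -1.4], [0.2, -0.4], [-0.3, 1.0], [0.7, 0.5], [-0.7, 0.3]]
[0.4884 0.1867 0.0579] [[0.5, -0.4], [-1.1, -0.2], [0.3, -1.6], [0.1, -0.4], [-0.2, 1.0], [0.6, 0.4], [-0.7, 0.3], [-0.9, 0.0], [1.0, 0.1], [-0.2, 0.2]]
tip [0.46141516 0.1269065  0.1155    ] [0.46407035 0.13600472 0.1155    ]
tip local -0.03037863803132576 -0.05815075486341927
rack
[ 0.4859 -0.2411 -0.0767] [[0.0, -1.0], [0.6, -0.3], [-0.2, 1.0], [-0.6, 0.5], [0.4, -0.4], [-0.2, -0.0]]
[ 0.49   -0.2336 -0.086 ] [[-0.3, -1.0], [-0.1, -0.5], [0.9, -0.6], [-0.7, 2.1], [0.3, 0.5]]
[ 0.486  -0.2363 -0.064 ] [[-0.7, -0.3], [0.1, 0.3], [-0.7, 1.7], [-1.3, 1.2], [-0.5, -0.1], [-1.2, 0.3], [-2.1, 0.3], [0.0, 0.8], [0.7, 0.3], [-0.6, 3.5], [0.1, 1.4]]
0.4828471551293636 -0.2862134897122181
0.4892395016964959 -0.1864180093267534
```

>>> drive_tool(
  increments=[
    [[30, 21, 0], [0, 0, -1.5], 1],
    [[30, 21, 0], [0, 0, -1.5], 1],
    [[30, 21, 0], [0, 0, -1.5], 1],
    [[30, 21, 0], [0, 0, -1.5], 1],
    [[30, 21, 0], [0, 0, -1.5], 1],
    [[30, 21, 0], [0, 0, -1.5], 1],
    [[30, 21, 0], [0, 0, -1.5], 1],
    [[30, 21, 0], [0, 0, -1.5], 1],
  ],
)

```text
clock: 2.07
eef_pos: [0.3629, -0.3158, 0.2315]
tool_rot: [1.0, 0.017, 0.0, 0.0]
ft_force: [-0.2, -0.7, -0.2]
grip_width: 0.0855
grasp_force: 0.0
```

>>> drive_tool(
  increments=[
    [[30, 20, 0], [0, 0, -1.5], 1],
    [[30, 20, 0], [0, 0, -1.5], 1],
    [[30, 20, 0], [0, 0, -1.5], 1],
    [[34, 20, 0], [0, 0, -1.5], 1],
    [[0, 0, 0], [0, 0, 0], 1],
    [[0, 0, 0], [0, 0, 0], 1],
  ],
)

```text
clock: 2.57
eef_pos: [0.487, -0.2356, 0.2307]
tool_rot: [0.999, -0.032, -0.0, -0.0]
ft_force: [0.8, -0.7, 0.6]
grip_width: 0.0856
grasp_force: 0.0
```

Run:
```python
from h import *
p=camera("wrist"); print(get_obs()["eef_pos"],get_obs()["tool_rot"])
np.save("w1.npy",dict(K=p["K"],k1=p["k1"],view=p["view"]),allow_pickle=True)
cv2.imwrite("pics/w1.png",p["image"][:,:,::-1])
for q in ["key","tag","rack"]:
    for d in silhouettes(q,p)[:2]:
        ys,xs=np.nonzero(d["region"]);c,s,a=cv2.minAreaRect(np.c_[xs,ys].astype(np.float32));print(q,d["conf"],d["bbox"],c,s,a)
```

```text
[ 0.48579146 -0.23639396  0.2308506 ] [ 9.99450013e-01 -3.31555674e-02 -6.16611043e-04 -2.31879020e-05]
key 0.62 [227.3, 188.9, 261.3, 205.1] (243.0, 197.5) (15.0, 36.0) 90.0
tag 0.79 [316.4, 191.9, 365.8, 206.8] (340.5, 198.0) (16.0, 49.0) 90.0
tag 0.49 [0.7, 0.0, 67.2, 73.9] (34.0, 35.0) (70.0, 68.0) 90.0
rack 0.6 [208.7, 159.5, 378.9, 221.9] (291.98480224609375, 190.31959533691406) (165.26124572753906, 59.445533752441406) 1.5275253057479858
rack 0.59 [226.3, 190.0, 262.0, 204.4] (242.5, 197.0) (16.0, 35.0) 90.0
```

View pics/w1.png

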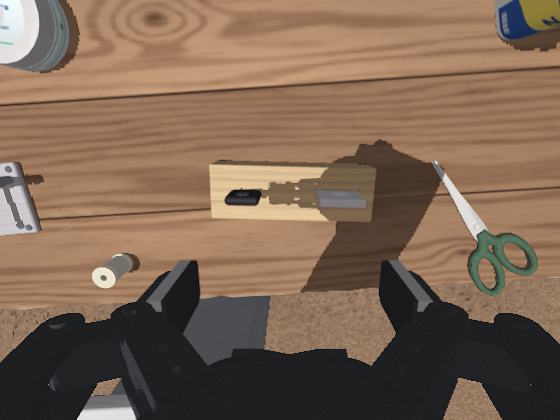

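Run:
```python
from h import *
a=cv2.imread("pics/w1.png")[150:235,200:390]
cv2.imwrite("pics/w1c.png",cv2.resize(a,None,fx=4.2,fy=4.2,interpolation=cv2.INTER_CUBIC))
```

```text
(no output)
```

View pics/w1c.png

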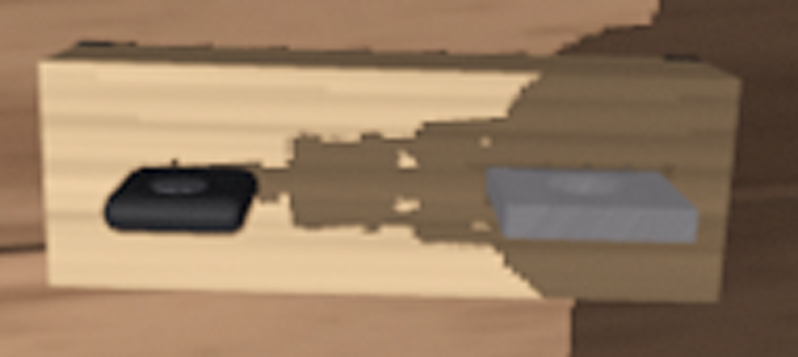

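Run:
```python
from fit import *
p=np.load("w1.npy",allow_pickle=True).item()
u=lambda l:np.array(l,float)/4.2+[200,150]-.38
m=lambda l:np.array(l,float)/1000
x,r=fit([(p,m([[30,90,46],[30,-90,46],[-30,-90,46],[-30,90,46]]),u([[40,62],[740,78],[718,300],[50,288]]))],[.486,-.236,-.06]);print("rack",x.round(4),r.round(1).tolist())
x,r=fit([(p,m([[4,22.5,83],[4,-22.5,83],[-4,-22.5,83],[-4,22.5,83]]),u([[502,205],[696,208],[696,241],[508,236]]))],[.48,-.28,-.06]);print("tag",x.round(4),r.round(1).tolist())
x,r=fit([(p,m([[-5,17,88],[-5,-17,88],[0,17,88],[0,-17,88]]),u([[107,231],[243,234],[106,215],[252,218]]))],[.48,-.18,-.06]);print("key",x.round(4),r.round(1).tolist())
```

```text
rack [ 0.4859 -0.2393 -0.0855] [[-0.3, 0.2], [0.1, -0.1], [0.1, 0.2], [0.0, -0.2]]
tag [ 0.4816 -0.2889 -0.0815] [[0.9, -0.1], [0.4, -0.1], [-0.3, -0.1], [-0.9, 0.3]]
key [ 0.4911 -0.1909 -0.0879] [[-0.5, 0.6], [2.1, 0.7], [-0.4, -0.6], [-0.1, -0.5]]
```

>>> drive_tool(
  increments=[
    [[-2, -26, -20], [0, 0, -1], 1],
    [[-2, -26, -30], [0, 0, 0], 1],
    [[0, 0, -35], [0, 0, 0], 1],
    [[0, 0, -35], [0, 0, 0], 1],
    [[0, 0, -35], [0, 0, 0], 1],
    [[0, 0, -23], [0, 0, 0], 1],
    [[0, 0, 0], [0, 0, 0], 1],
    [[0, 0, 0], [0, 0, 0], 1],
  ],
)

```text
clock: 3.43
eef_pos: [0.4798, -0.2893, 0.0527]
tool_rot: [0.999, -0.044, -0.001, -0.001]
ft_force: [0.3, 0.8, 1.2]
grip_width: 0.0852
grasp_force: 0.0
```

>>> drive_tool(
  increments=[
    [[0, 0, 0], [0, 0, 0], 0.4],
    [[0, 0, 0], [0, 0, 0], 0.4],
    [[0, 0, 0], [0, 0, 0], 0.3],
    [[0, 0, 0], [0, 0, 0], 0.3],
    [[0, 0, 0], [0, 0, 0], 0.3],
    [[0, 0, 0], [0, 0, 0], 0.3],
  ],
)

```text
clock: 3.93
eef_pos: [0.4832, -0.2897, 0.0557]
tool_rot: [0.999, -0.043, 0.002, 0.001]
ft_force: [0.1, 1.3, 5.4]
grip_width: 0.0436
grasp_force: 59.9
```

>>> drive_tool(
  increments=[
    [[0, 0, 15], [0, 0, 0], 0.3],
    [[0, 0, 30], [0, 0, 0], 0.3],
    [[0, 0, 40], [0, 0, 0], 0.3],
    [[0, 0, 40], [0, 0, 0], 0.3],
    [[0, 0, 40], [0, 0, 0], 0.3],
    [[-7, 38, 35], [0, 0, 1], 0.3],
    [[-7, 38, 0], [0, 0, 1], 0.3],
    [[-7, 38, 0], [0, 0, 1], 0.3],
  ],
)

```text
clock: 4.6
eef_pos: [0.4634, -0.1826, 0.2498]
tool_rot: [1.0, -0.017, 0.004, 0.001]
ft_force: [0.7, 0.3, -0.8]
grip_width: 0.0439
grasp_force: 62.2
```

>>> drive_tool(
  increments=[
    [[-7, 39, 0], [0, 0, 1], 0.3],
    [[-7, 39, 0], [0, 0, 1], 0.3],
    [[-7, 39, 0], [0, 0, 1], 0.3],
    [[-7, 39, 0], [0, 0, 1], 0.3],
    [[-7, 39, 0], [0, 0, 1], 0.3],
    [[-7, 39, 0], [0, 0, 0], 0.3],
    [[-7, 39, 0], [0, 0, 0], 0.3],
    [[-7, 39, 0], [0, 0, 0], 0.3],
  ],
)

```text
clock: 5.27
eef_pos: [0.4118, 0.0694, 0.2474]
tool_rot: [0.998, 0.066, -0.001, -0.025]
ft_force: [0.1, -0.0, -0.2]
grip_width: 0.0434
grasp_force: 62.2
```

>>> drive_tool(
  increments=[
    [[0, 33, 0], [0, 0, 0], 0.3],
    [[0, 0, 0], [0, 0, 0], 0.3],
    [[0, 0, 0], [0, 0, 0], 0.3],
  ],
)

```text
clock: 5.52
eef_pos: [0.4156, 0.0822, 0.2468]
tool_rot: [0.997, 0.075, -0.002, -0.032]
ft_force: [-0.7, 0.2, -0.9]
grip_width: 0.0438
grasp_force: 62.2
```

Run:
```python
from h import *
o=get_obs();print(o["eef_pos"],o["tool_rot"],o["grip_width"],o["ft_force"])
for n in ["wrist","side","scene"]:
    p=camera(n); np.save(n+"2.npy",dict(K=p["K"],k1=p["k1"],view=p["view"]),allow_pickle=True)
    cv2.imwrite(f"pics/{n}2.png",p["image"][:,:,::-1])
    for q in ["tag","station"]:
        for d in silhouettes(q,p)[:2]: print(n,q,d["conf"],d["bbox"])
```

```text
[0.41564091 0.08222929 0.2467523 ] [ 0.99666138  0.07507782 -0.00220763 -0.03200853] 0.04382947555702634 [-0.65151655  0.21237019 -0.89033443]
wrist tag 0.6 [239.9, 234.2, 341.6, 308.4]
wrist station 0.78 [126.8, 58.1, 309.9, 155.0]
side tag 0.79 [236.9, 137.8, 248.0, 171.1]
side station 0.95 [235.3, 182.7, 283.9, 237.6]
scene tag 0.56 [316.6, 134.6, 331.8, 175.9]
scene station 0.74 [223.0, 187.5, 304.1, 286.0]
```

View pics/wrist2.png

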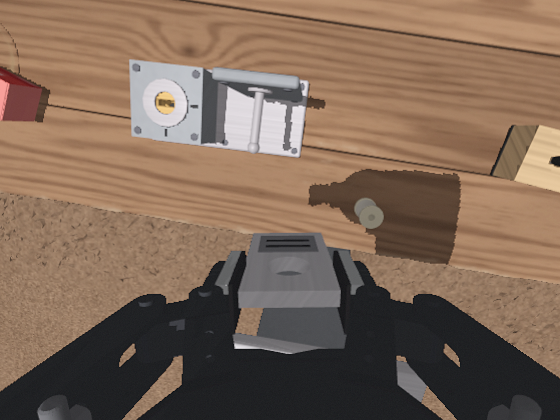

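Run:
```python
from h import *
o=get_obs();print(o["joint_pos"].round(3),o["joint_vel"].round(3),o["tau"].round(1),R.from_quat(o["tool_rot"]).as_matrix().round(3))
```

```text
[ 0.148  0.082 -0.149  1.341  0.065  3.141] [ 0.004 -0.001  0.    -0.     0.    -0.   ] [ -0.  -29.7  25.6   0.    0.2   0. ] [[ 0.989  0.148 -0.01 ]
 [ 0.148 -0.987  0.064]
 [-0.001 -0.065 -0.998]]
```

View pics/scene2.png

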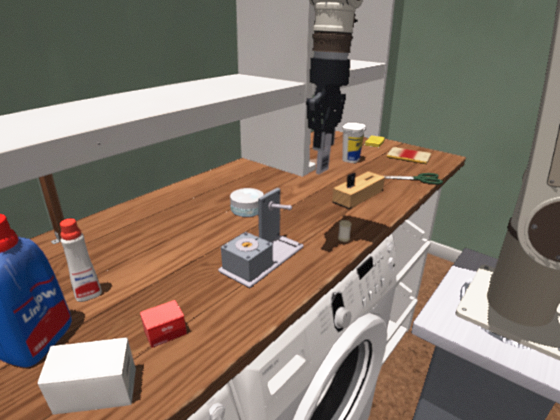

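Run:
```python
from h import *
a=cv2.imread("pics/wrist2.png")[45:170,120:320]
cv2.imwrite("pics/w2c.png",cv2.resize(a,None,fx=4,fy=4,interpolation=cv2.INTER_CUBIC))
```

```text
(no output)
```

View pics/w2c.png

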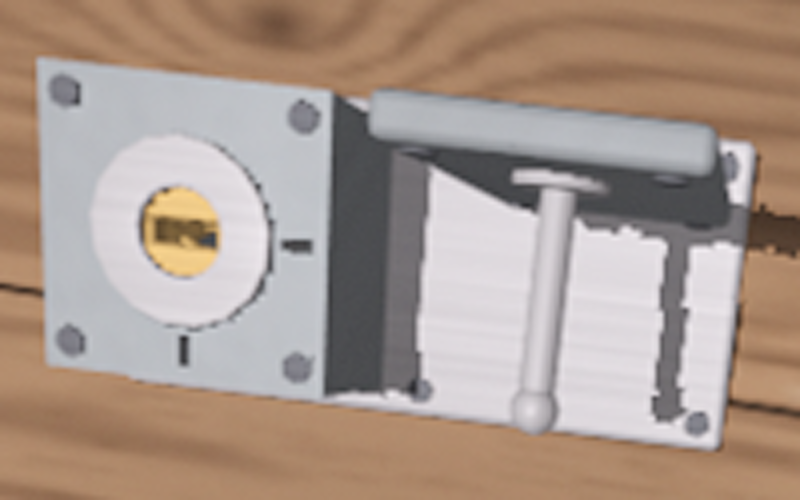

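>>> drive_tool(
  increments=[
    [[0, 0, 0], [-3.7, -0.6, 0], 0.3],
    [[-4, 5, 0], [0, 0, 7], 0.3],
    [[-4, 5, 0], [0, 0, 7], 0.3],
    [[-4, 5, 0], [0, 0, 7], 0.3],
    [[-4, 5, 0], [0, 0, 7], 0.3],
    [[0, 5, 0], [0, 0, 7], 0.3],
    [[0, 5, 0], [0, 0, 7], 0.3],
    [[0, 5, 0], [0, 0, 7], 0.3],
  ],
)

```text
clock: 6.63
eef_pos: [0.4009, 0.106, 0.2464]
tool_rot: [0.872, 0.49, -0.002, -0.004]
ft_force: [0.1, 0.3, -0.7]
grip_width: 0.0439
grasp_force: 62.2
```

>>> drive_tool(
  increments=[
    [[0, 5, 0], [0, 0, 7], 0.3],
    [[0, 5, 0], [0, 0, 7], 0.3],
    [[0, 0, 0], [0, 0, 7], 0.3],
    [[0, 0, 0], [0, 0, 7], 0.3],
    [[0, 0, 0], [0, 0, 7], 0.3],
    [[0, 0, 0], [0, 0, 7], 0.3],
    [[0, 0, 0], [0, 0, 7], 0.3],
    [[0, 0, 0], [0, 0, 7], 0.3],
  ],
)

```text
clock: 7.3
eef_pos: [0.401, 0.1158, 0.2463]
tool_rot: [0.54, 0.842, -0.004, -0.002]
ft_force: [-0.2, -0.3, -0.5]
grip_width: 0.0437
grasp_force: 62.2
```

>>> drive_tool(
  increments=[
    [[0, 0, 0], [0, 0, 7], 0.3],
    [[0, 0, 0], [0, 0, 7], 0.3],
    [[0, 0, 0], [0, 0, 7], 0.3],
    [[0, 0, 0], [0, 0, 7], 0.3],
    [[0, 0, 0], [0, 0, 7], 0.3],
    [[0, 0, 0], [0, 0, 7], 0.3],
    [[0, 0, 0], [0, 0, 7], 0.3],
    [[0, 0, 0], [0, 0, 7], 0.3],
  ],
)

```text
clock: 7.97
eef_pos: [0.4009, 0.1157, 0.2463]
tool_rot: [0.081, 0.997, -0.004, -0.0]
ft_force: [0.5, -0.0, -0.5]
grip_width: 0.0437
grasp_force: 62.2
```

Run:
```python
from fit import *
p=np.load("wrist2.npy",allow_pickle=True).item();A=np.load("scene2.npy",allow_pickle=True).item()
u=lambda l:np.array(l,float)/4+[120,45]-.38
m=lambda l:np.array(l,float)/1000
L=m([[38,88,62],[38,12,62],[-38,12,62],[-38,88,62],[0,50,65],[-45,-95,8],[45,-95,8]])
U=u([[38,58],[332,92],[325,398],[45,365],[181,231],[720,448],[752,142]])
x,r=fit([(p,L,U)],[.488,.187,.05]);print(x.round(4),r.round(1).tolist())
def loc(P):
    c,s=np.cos(x[2]),np.sin(x[2]);d=P[:2]-x[:2];return np.array([c*d[0]+s*d[1],-s*d[0]+c*d[1]])
tip=onz(p,u([[533,411]])[0],.1155);print("tip",tip.round(4),loc(tip).round(4))
root=onz(p,u([[557,188]])[0],.1045);print("root",root.round(4),loc(root).round(4))
for q in [[370,133],[712,176],[372,92],[716,125]]: print("panel",loc(onz(p,u([q])[0],.135)).round(4))
P=onz(p,u([[181,231]])[0],.065);print("ring",P.round(4),loc(P).round(4))
o=get_obs();M=R.from_quat(o["tool_rot"]).as_matrix();print(o["eef_pos"].round(4),M.round(3),np.arctan2(M[1,0],M[0,0]),o["joint_pos"].round(2))
```

```text
[0.4898 0.1851 0.0402] [[-0.2, 0.1], [-0.1, -0.3], [-0.6, -0.1], [0.6, 0.0], [-0.5, 0.3], [0.0, 0.9], [1.3, -0.5]]
tip [0.4614 0.1295 0.1155] [-0.0306 -0.0544]
root [0.5093 0.1318 0.1045] [ 0.0173 -0.0541]
panel [ 0.0208 -0.0214]
panel [ 0.0199 -0.0895]
panel [ 0.0282 -0.0215]
panel [ 0.0291 -0.0892]
ring [0.4881 0.2346 0.065 ] [0.0003 0.0495]
[0.4009 0.1157 0.2463] [[-0.987  0.162 -0.001]
 [ 0.162  0.987 -0.009]
 [ 0.    -0.009 -1.   ]] 2.9788702075657234 [ 0.29  0.07 -0.16  1.34 -0.01  0.45]
```

>>> drive_tool(
  increments=[
    [[10, 6, -10], [0, 0, 6], 0.3],
    [[9, 6, -25], [0, 0, 6], 0.3],
    [[0, 0, -30], [0, 0, 0], 0.3],
    [[0, 0, -30], [0, 0, 0], 0.3],
    [[0, 0, -25], [0, 0, 0], 0.3],
    [[0, 0, -14], [0, 0, 0], 0.3],
    [[0, 0, 0], [0, 0, 0], 0.3],
    [[0, 0, 0], [0, 0, 0], 0.3],
  ],
)

```text
clock: 8.63
eef_pos: [0.4194, 0.1276, 0.1119]
tool_rot: [-0.02, 1.0, -0.005, -0.001]
ft_force: [-0.6, -0.1, -0.6]
grip_width: 0.0439
grasp_force: 62.2
```

Run:
```python
from fit import *
o=get_obs();M=R.from_quat(o["tool_rot"]).as_matrix();t=o["eef_pos"];print(t.round(4),M[:,2].round(3),np.arctan2(M[1,0],M[0,0])-np.pi,o["ft_force"].round(1))
t=t.copy()
ims=[]
for n,c in (("side",(215,120)),("scene",(230,150))):
    p=camera(n);im=p["image"][:,:,::-1].copy()
    # expected hole (TCP+3mm), peg tip, mid
    hole=t+[0,0,.003]
    for X,col in ((hole,(0,0,255)),([.4617,.129,.1155],(0,255,0)),([.487,.130,.110],(255,0,0))):
        print(n,proj(p,np.array(X)).round(1)); 
    for d in silhouettes("tag",p)[:1]: print(d["conf"],d["bbox"])
    a=im[c[1]:c[1]+110,c[0]:c[0]+80] if n=="side" else im[c[1]:c[1]+110,c[0]:c[0]+80]
    a=cv2.resize(a,None,fx=5,fy=5,interpolation=cv2.INTER_CUBIC); ims.append(a)
cv2.imwrite("pics/c.png",np.hstack(ims))
```

```text
[0.4194 0.1276 0.1119] [-0.001 -0.009 -1.   ] -6.242439751737697 [-0.6 -0.1 -0.6]
side [[239.2 196.2]]
side [[254.2 193.3]]
side [[262.9 193.6]]
0.76 [236.4, 183.4, 246.6, 212.9]
scene [[305.2 213. ]]
scene [[288.9 206.9]]
scene [[279.5 205.8]]
0.61 [298.1, 199.5, 315.0, 239.3]
```

View pics/c.png

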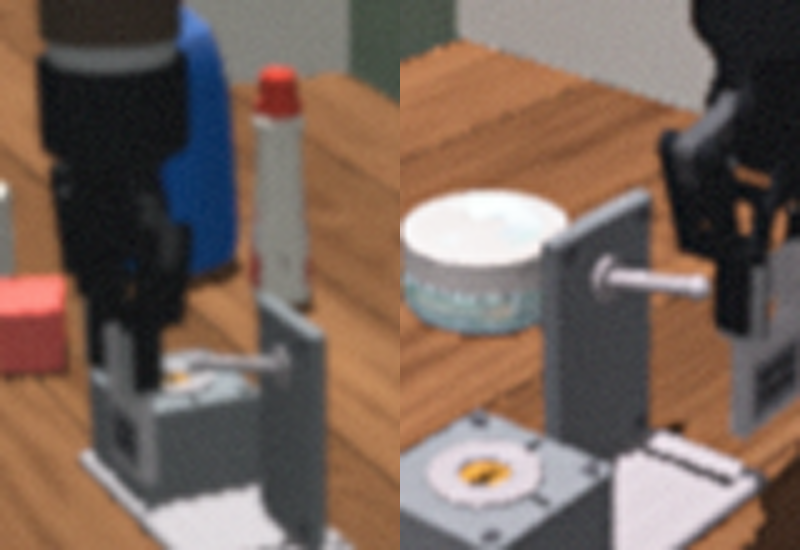

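Run:
```python
from fit import *
t=np.array([.4194,.1276,.1119]);y=.041;c,s=np.cos(y),np.sin(y)
A=np.load("scene2.npy",allow_pickle=True).item()
V=camera("side")
for dz in (-.050,-.047,-.044,-.041):
    w=lambda x,yy:np.array([t[0]+c*x-s*yy,t[1]+s*x+c*yy,t[2]+dz])
    print(dz,"scene +x+y",proj(A,w(.004,.0225)).round(1),"-x+y",proj(A,w(-.004,.0225)).round(1),"side +x-y",proj(V,w(.004,-.0225)).round(1),"-x-y",proj(V,w(-.004,-.0225)).round(1))
```

```text
-0.05 scene +x+y [[296.7 238.5]] -x+y [[299.8 239.7]] side +x-y [[244.7 217.7]] -x-y [[241.8 218.3]]
-0.047 scene +x+y [[296.8 237.3]] -x+y [[299.9 238.5]] side +x-y [[244.6 216.6]] -x-y [[241.8 217.2]]
-0.044 scene +x+y [[296.8 236. ]] -x+y [[299.9 237.3]] side +x-y [[244.6 215.6]] -x-y [[241.7 216.2]]
-0.041 scene +x+y [[296.8 234.8]] -x+y [[300.  236.1]] side +x-y [[244.6 214.5]] -x-y [[241.7 215.1]]
```

>>> drive_tool(
  increments=[
    [[7, 1, -2], [0, 0, 0], 0.3],
    [[10, 0, 0], [0, 0, 0], 0.3],
    [[10, 0, 0], [0, 0, 0], 0.3],
    [[8, 0, 0], [0, 0, 0], 0.3],
    [[8, 0, 0], [0, 0, 0], 0.3],
    [[0, 0, 0], [0, 0, 0], 0.3],
  ],
)

```text
clock: 9.38
eef_pos: [0.4653, 0.129, 0.1103]
tool_rot: [-0.02, 1.0, -0.004, 0.001]
ft_force: [0.4, 0.7, -1.3]
grip_width: 0.0438
grasp_force: 62.2
```

>>> drive_tool(
  increments=[
    [[8, 1, -1], [0, 0, 0], 0.3],
    [[7, 0, -1], [0, 0, 0], 0.3],
    [[0, 0, -2], [0, 0, 0], 0.3],
    [[0, 0, -2], [0, 0, 0], 0.3],
    [[0, 0, 0], [0, 0, 0], 0.3],
    [[0, 0, 0], [0, 0, 0], 0.3],
  ],
)

```text
clock: 9.88
eef_pos: [0.4775, 0.1298, 0.1041]
tool_rot: [-0.021, 1.0, -0.004, -0.0]
ft_force: [-0.4, -0.1, -1.5]
grip_width: 0.0436
grasp_force: 62.2
```

>>> drive_tool(
  increments=[
    [[0, 0, -2], [0, 0, 0], 0.3],
    [[0, 0, 0], [0, 0, 0], 0.3],
    [[0, 0, -1], [0, 0, 0], 0.3],
    [[0, 0, 0], [0, 0, 0], 0.3],
    [[0, 0, 0], [0, 0, 0], 0.3],
  ],
)

```text
clock: 10.3
eef_pos: [0.4779, 0.1299, 0.1031]
tool_rot: [-0.021, 1.0, -0.004, 0.001]
ft_force: [-2.8, -1.0, 10.7]
grip_width: 0.0433
grasp_force: 63.5
```

>>> drive_tool(
  increments=[
    [[0, 0, 0], [0, 0, 0], 0.6],
    [[0, 0, 0], [0, 0, 0], 0.7],
    [[0, 0, 0], [0, 0, 0], 0.8],
    [[0, 0, 0], [0, 0, 0], 0.8],
    [[0, 0, 0], [0, 0, 0], 0.8],
  ],
)

```text
clock: 10.72
eef_pos: [0.4778, 0.1298, 0.101]
tool_rot: [-0.021, 1.0, -0.004, -0.0]
ft_force: [0.5, -0.3, -0.1]
grip_width: 0.0683
grasp_force: 0.0
```

>>> drive_tool(
  increments=[
    [[0, 0, 10], [0, 0, 0], 0.8],
    [[0, 0, 20], [0, 0, 0], 0.8],
    [[0, 0, 30], [0, 0, 0], 0.8],
    [[0, 0, 35], [0, 0, 0], 0.8],
    [[0, 0, 30], [0, 0, 0], 0.8],
    [[0, 0, 0], [0, 0, 0], 1],
  ],
)

```text
clock: 11.22
eef_pos: [0.4815, 0.1309, 0.2337]
tool_rot: [-0.02, 1.0, -0.003, 0.006]
ft_force: [0.7, -0.4, -0.2]
grip_width: 0.0786
grasp_force: 0.0
```

Run:
```python
from fit import *
o=get_obs();print(o["eef_pos"],o["joint_pos"].round(2))
ims=[]
for n,c in (("side",(225,165)),("scene",(230,165))):
    p=camera(n);im=p["image"][:,:,::-1]
    for d in silhouettes("tag",p)[:1]: print(d["conf"],d["bbox"])
    a=im[c[1]:c[1]+110,c[0]:c[0]+80]; ims.append(cv2.resize(a,None,fx=5,fy=5,interpolation=cv2.INTER_CUBIC))
cv2.imwrite("pics/d.png",np.hstack(ims))
```

```text
[0.48149181 0.13085026 0.23367407] [ 0.27  0.23 -0.    1.33 -0.01  0.23]
0.79 [255.2, 183.8, 264.5, 210.9]
0.7 [277.0, 198.1, 293.5, 233.1]
```

View pics/d.png

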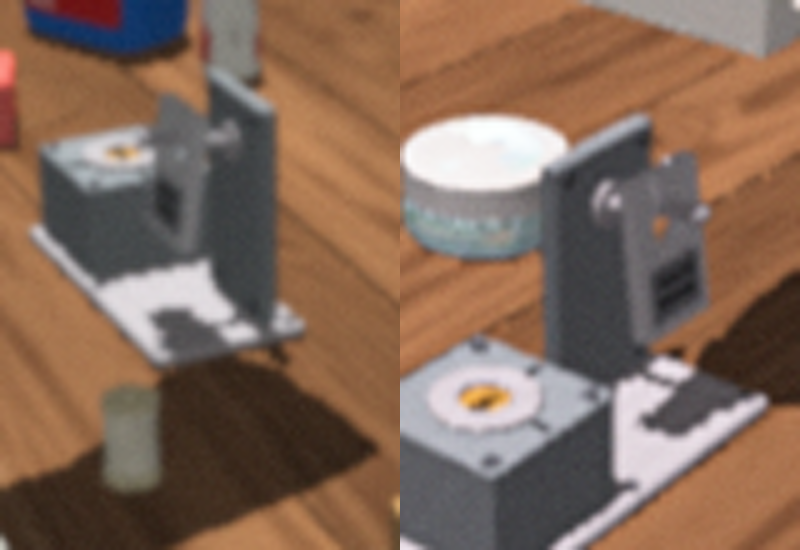

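>>> drive_tool(
  increments=[
    [[0, -30, 0], [0, 0, 6.9], 1],
    [[1, -38, 0], [0, 0, 6.9], 1],
    [[1, -38, 0], [0, 0, 6.9], 1],
    [[1, -38, 0], [0, 0, 6.9], 1],
    [[1, -38, 0], [0, 0, 6.9], 1],
    [[1, -38, 0], [0, 0, 6.9], 1],
    [[1, -38, 0], [0, 0, 6.9], 1],
    [[1, -38, 0], [0, 0, 6.9], 1],
  ],
)

```text
clock: 12.08
eef_pos: [0.4838, -0.1476, 0.2245]
tool_rot: [-0.456, 0.89, -0.002, 0.001]
ft_force: [0.6, 1.1, 0.2]
grip_width: 0.0857
grasp_force: 0.0
```

>>> drive_tool(
  increments=[
    [[0, -24, 0], [0, 0, 6.9], 1],
    [[0, 0, 0], [0, 0, 6.9], 1],
    [[0, 0, 0], [0, 0, 6.9], 1],
    [[0, 0, 0], [0, 0, 6.9], 1],
    [[0, 0, 0], [0, 0, 0], 1],
    [[0, 0, 0], [0, 0, 0], 1],
  ],
)

```text
clock: 12.58
eef_pos: [0.4843, -0.1701, 0.2248]
tool_rot: [-0.652, 0.758, -0.002, 0.002]
ft_force: [0.1, -0.1, -0.3]
grip_width: 0.0855
grasp_force: 0.0
```

Run:
```python
from fit import *
o=get_obs();M=R.from_quat(o["tool_rot"]).as_matrix();print(o["eef_pos"].round(4),M[:,2].round(3),np.arctan2(M[1,0],M[0,0]),o["joint_pos"].round(2))
p=camera("wrist");cv2.imwrite("pics/w3.png",p["image"][:,:,::-1]);np.save("w3.npy",dict(K=p["K"],k1=p["k1"],view=p["view"]),allow_pickle=True)
V=np.array(p["view"]);print((-V[:3,:3].T@V[:3,3]).round(3),V[0,:3].round(2),V[1,:3].round(2))
d=silhouettes("key",p)[0];m=d["region"];print(d["conf"],d["bbox"],m.sum())
cn=cv2.findContours(m.astype(np.uint8),0,1)[0];c=max(cn,key=cv2.contourArea)
print(cv2.approxPolyDP(c,2,True)[:,0].tolist())
# prediction of bow silhouette
P=np.array([[sx*.005,sy*.017,z] for z in(.05,.088) for sx in(-1,1) for sy in(-1,1)])
a=-.085;q=np.c_[.4905+np.cos(a)*P[:,0]-np.sin(a)*P[:,1],-.190+np.sin(a)*P[:,0]+np.cos(a)*P[:,1],P[:,2]]
u=proj(p,q);print(u.round(1).tolist())
```

```text
[ 0.4843 -0.1701  0.2248] [ 0.005 -0.    -1.   ] -1.7214296794683268 [-0.34  0.27  0.02  1.32  0.   -1.76]
[ 0.474 -0.239  0.367] [-0.99  0.15 -0.01] [0.14 0.95 0.27]
0.58 [277.0, 162.9, 286.5, 200.3] 416
[[279, 163], [276, 169], [278, 198], [285, 201], [288, 197], [287, 169], [285, 163]]
[[286.3, 160.2], [288.4, 192.2], [276.7, 160.8], [279.1, 192.8], [285.6, 164.6], [288.1, 200.5], [274.8, 165.3], [277.6, 201.2]]
```

>>> drive_tool(
  increments=[
    [[6, -20, 0], [0, 0, 3.7], 1],
    [[0, 0, -30], [0, 0, 0], 1],
    [[0, 0, -35], [0, 0, 0], 1],
    [[0, 0, -35], [0, 0, 0], 1],
    [[0, 0, -35], [0, 0, 0], 1],
    [[0, 0, -25], [0, 0, 0], 1],
    [[0, 0, -12], [0, 0, 0], 1],
    [[0, 0, 0], [0, 0, 0], 1],
  ],
)

```text
clock: 13.35
eef_pos: [0.4881, -0.1888, 0.0506]
tool_rot: [-0.677, 0.736, 0.0, 0.001]
ft_force: [-1.2, -0.0, -0.3]
grip_width: 0.0854
grasp_force: 0.0
```

>>> drive_tool(
  increments=[
    [[0, 0, 0], [0, 0, 0], 0.5],
    [[0, 0, 0], [0, 0, 0], 0.2],
    [[0, 0, 0], [0, 0, 0], 0],
    [[0, 0, 0], [0, 0, 0], 0],
    [[0, 0, 0], [0, 0, 0], 0],
    [[0, 0, 0], [0, 0, 0], 0],
    [[0, 0, 0], [0, 0, 0], 0],
    [[0, 0, 0], [0, 0, 0], 0],
  ],
)

```text
clock: 14.02
eef_pos: [0.4907, -0.1904, 0.0551]
tool_rot: [-0.677, 0.736, -0.003, 0.003]
ft_force: [-2.7, 0.3, 5.2]
grip_width: 0.0093
grasp_force: 58.7
```

>>> drive_tool(
  increments=[
    [[0, 0, 10], [0, 0, 0], 0],
    [[0, 0, 25], [0, 0, 0], 0],
    [[0, 0, 35], [0, 0, 0], 0],
    [[0, 0, 40], [0, 0, 0], 0],
    [[0, 0, 40], [0, 0, 0], 0],
    [[0, 25, 25], [0, 0, 1], 0],
    [[0, 38, 0], [0, 0, 1], 0],
    [[0, 38, 0], [0, 0, 1], 0],
  ],
)

```text
clock: 14.68
eef_pos: [0.4928, -0.0893, 0.2327]
tool_rot: [-0.695, 0.719, -0.006, 0.005]
ft_force: [0.8, 1.3, -0.7]
grip_width: 0.0092
grasp_force: 58.8
```

>>> drive_tool(
  increments=[
    [[0, 38, 0], [0, 0, 1], 0],
    [[0, 38, 0], [0, 0, 1], 0],
    [[0, 38, 0], [0, 0, 1], 0],
    [[0, 38, 0], [0, 0, 1], 0],
    [[0, 38, 0], [0, 0, 0.4], 0],
    [[0, 38, 0], [0, 0, 0], 0],
    [[0, 38, 0], [0, 0, 0], 0],
    [[0, 30, 0], [0, 0, 0], 0],
  ],
)

```text
clock: 15.35
eef_pos: [0.4908, 0.2096, 0.2301]
tool_rot: [0.724, -0.69, 0.003, -0.004]
ft_force: [0.8, -0.7, -0.6]
grip_width: 0.009
grasp_force: 58.8
```

>>> drive_tool(
  increments=[
    [[0, 25, 0], [0, 0, 0], 0],
    [[0, 0, 0], [0, 0, 0], 0],
    [[0, 0, 0], [0, 0, 0], 0],
  ],
)

```text
clock: 15.6
eef_pos: [0.4909, 0.2331, 0.2296]
tool_rot: [0.724, -0.689, 0.003, -0.003]
ft_force: [0.0, -0.1, -1.5]
grip_width: 0.0093
grasp_force: 58.8
```

Run:
```python
from fit import *
o=get_obs();M=R.from_quat(o["tool_rot"]).as_matrix();print(o["eef_pos"].round(4),M[:,2].round(3),np.arctan2(M[1,0],M[0,0]),o["joint_pos"].round(2),o["grip_width"],o["ft_force"])
```

```text
[0.4909 0.2331 0.2296] [ 0.009  0.    -1.   ] -1.5214839027754865 [ 0.45  0.32  0.11  1.35 -0.   -1.17] 0.009252805371893115 [ 0.03945352 -0.09385986 -1.46719099]
```

Run:
```python
from fit import *
p=camera("wrist");im=p["image"][:,:,::-1].copy();np.save("w4.npy",dict(K=p["K"],k1=p["k1"],view=p["view"]),allow_pickle=True)
cv2.imwrite("pics/w4.png",im)
u=proj(p,np.array([.4875,.2352,.065]))[0];print("pred ring px",u)
hsv=cv2.cvtColor(im,cv2.COLOR_BGR2HSV)
x0,y0=(u-45).astype(int)
roi=hsv[y0:y0+90,x0:x0+90]
for nm,m in (("ring",(roi[...,1]<25)&(roi[...,2]>190)),("gold",(roi[...,0]>12)&(roi[...,0]<30)&(roi[...,1]>110)&(roi[...,2]>120))):
    for c in sorted(cv2.findContours(m.astype(np.uint8),cv2.RETR_EXTERNAL,cv2.CHAIN_APPROX_NONE)[0],key=cv2.contourArea)[-2:]:
        if len(c)>10:
            e=cv2.fitEllipse(c); q=np.array(e[0])+[x0,y0]; print(nm,cv2.contourArea(c),e[1],q.round(1),onz(p,q,.065 if nm=="ring" else .062).round(4))
d=silhouettes("key",p)
if d: print("key",d[0]["conf"],d[0]["bbox"])
a=im[max(y0-30,0):y0+120,max(x0-55,0):x0+145];print(max(x0-55,0),max(y0-30,0),a.shape)
cv2.imwrite("pics/w4c.png",cv2.resize(a,None,fx=4,fy=4,interpolation=cv2.INTER_CUBIC))
```

```text
pred ring px [294.77629911 198.75669507]
ring 23.5 (5.438337326049805, 7.105958461761475) [260.2 155.5] [0.5245 0.1925 0.065 ]
ring 4034.5 (69.76258850097656, 89.89491271972656) [293.8 199.9] [0.4884 0.2365 0.065 ]
gold 4.0 (3.984938621520996, 8.080069541931152) [281.3 234.5] [0.4999 0.2764 0.062 ]
gold 131.5 (10.236767768859863, 20.66474151611328) [293.8 198.9] [0.4885 0.2361 0.062 ]
key 0.56 [278.8, 229.7, 299.4, 337.9]
194 123 (150, 200, 3)
```

View pics/w4c.png

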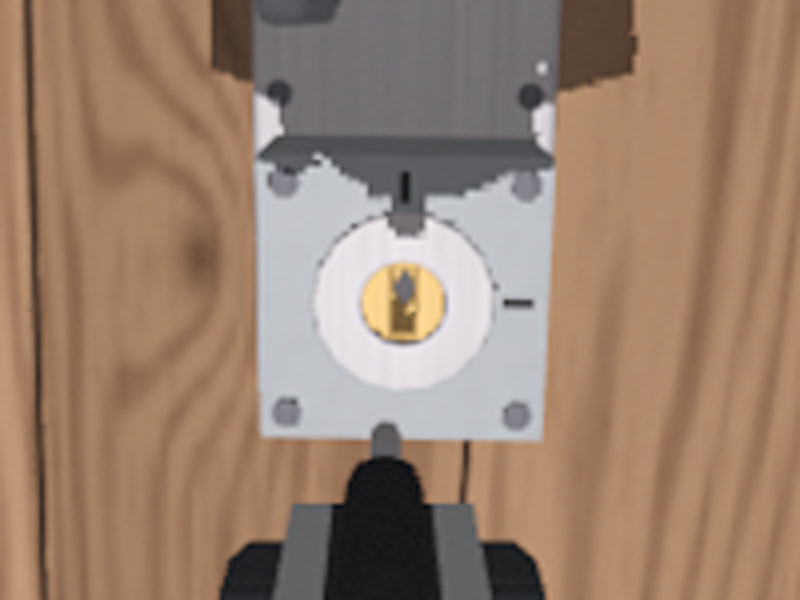

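Run:
```python
from fit import *
p=np.load("w4.npy",allow_pickle=True).item()
u=lambda q:np.array(q,float)/4+[194,123]-.38
print("ring",onz(p,u([404.5,300.5]),.065).round(4))
print("slot x",onz(p,u([404,303]),.062).round(4))
b=np.array([onz(p,u(q),.064)[:2] for q in [[285,182],[525,186],[288,412],[516,415]]]);print(b.round(4).tolist(),b.mean(0))
for i,j in((0,2),(1,3)): d=b[j]-b[i];print("yaw",np.arctan2(-d[0],d[1]))
for i,j in((1,0),(3,2)): d=b[j]-b[i];print("yaw",np.arctan2(d[1],d[0]))
# key x at camera-near edge of blade (y~.225) 
c,w=ray(p,u([386,440]));t=(.225-c[1])/w[1];print("key tip edge",(c+t*w).round(4))
c,w=ray(p,u([385.5,480]));t=(.216-c[1])/w[1];print("bow edge",(c+t*w).round(4))
```

```text
ring [0.4876 0.2341 0.065 ]
slot x [0.4876 0.2355 0.062 ]
[[0.5196, 0.2051], [0.4586, 0.203], [0.5171, 0.2665], [0.4561, 0.2642]] [0.4878396  0.23470464]
yaw 0.04070910871123145
yaw 0.04187317770612742
yaw 0.03385745305947782
yaw 0.03855145173902717
key tip edge [0.492  0.225  0.1997]
bow edge [0.4923 0.216  0.2392]
```

>>> drive_tool(
  increments=[
    [[-4, 1, -10], [0, 0, -0.4], 0],
    [[0, 0, -30], [0, 0, 0], 0],
    [[0, 0, -30], [0, 0, 0], 0],
    [[0, 0, -25], [0, 0, 0], 0],
    [[0, 0, -15], [0, 0, 0], 0],
    [[0, 0, 0], [0, 0, 0], 0],
    [[0, 0, 0], [0, 0, 0], 0],
  ],
)

```text
clock: 16.28
eef_pos: [0.4869, 0.2312, 0.1191]
tool_rot: [0.72, -0.694, 0.003, -0.002]
ft_force: [-0.2, 1.2, 0.6]
grip_width: 0.009
grasp_force: 58.8
```

Run:
```python
from fit import *
o=get_obs();print(o["eef_pos"].round(4),o["ft_force"].round(1))
p=camera("wrist");im=p["image"][:,:,::-1].copy();cv2.imwrite("pics/w5.png",im)
u=proj(p,np.array([.4877,.2346,.065]))[0];print("ring px",u, "tip-edge px", proj(p,np.array([.4872,.227,.076])))
d=silhouettes("key",p)
if d:
    m=d[0]["region"];print(d[0]["conf"],d[0]["bbox"])
    for r in range(int(d[0]["bbox"][1]),int(d[0]["bbox"][1])+40,4):
        x=np.nonzero(m[r])[0]
        if len(x):print(r,x.min(),x.max())
g=cv2.cvtColor(im,cv2.COLOR_BGR2HSV)
for r in range(int(u[1])-30,int(u[1])+31,3):
    row=im[r,int(u[0])-45:int(u[0])+46].astype(int).sum(1)//3; print(r,row[::3].tolist())
```

```text
[0.4869 0.2312 0.1191] [-0.2  1.2  0.6]
ring px [289.88775459 236.57705448] tip-edge px [[291.01783319 231.46809116]]
0.78 [276.7, 228.4, 301.8, 337.0]
232 287 294
236 287 294
240 283 297
244 281 299
248 280 299
252 280 300
256 280 300
260 279 300
264 279 301
206 [99, 100, 98, 99, 99, 100, 99, 99, 99, 99, 99, 101, 107, 117, 124, 121, 121, 121, 115, 102, 97, 100, 98, 98, 99, 99, 99, 100, 99, 98, 99]
209 [100, 99, 100, 100, 98, 97, 98, 99, 99, 102, 115, 119, 114, 115, 119, 116, 117, 117, 116, 115, 113, 102, 97, 99, 98, 99, 99, 98, 98, 99, 98]
212 [99, 100, 100, 100, 96, 175, 94, 97, 109, 116, 114, 116, 114, 114, 119, 114, 118, 116, 116, 112, 111, 115, 112, 101, 98, 98, 99, 99, 97, 97, 97]
215 [125, 97, 99, 99, 111, 157, 195, 113, 116, 115, 113, 116, 114, 114, 119, 116, 117, 115, 116, 112, 112, 114, 113, 112, 99, 97, 98, 98, 97, 101, 104]
218 [192, 133, 135, 138, 204, 204, 166, 148, 115, 115, 111, 115, 114, 113, 118, 115, 117, 115, 116, 112, 111, 113, 113, 114, 111, 97, 97, 99, 109, 178, 191]
221 [200, 201, 201, 202, 204, 179, 231, 205, 148, 114, 112, 116, 114, 112, 118, 114, 117, 115, 
[... 1637 characters left out ...]
, 198, 217, 208, 102, 104, 104, 26, 24, 24, 24, 25, 25, 26, 21, 26, 105, 103, 103, 186, 222, 194, 197, 197, 197, 197, 196]
257 [194, 196, 196, 197, 193, 192, 194, 171, 102, 104, 106, 29, 24, 25, 27, 25, 25, 24, 26, 27, 106, 103, 103, 152, 194, 191, 191, 197, 197, 196, 195]
260 [195, 197, 197, 171, 29, 32, 35, 98, 104, 104, 106, 27, 23, 24, 25, 25, 23, 22, 23, 26, 107, 102, 103, 106, 34, 34, 30, 158, 197, 196, 195]
263 [195, 195, 174, 32, 34, 36, 28, 107, 104, 103, 104, 29, 25, 27, 26, 25, 25, 27, 26, 30, 105, 104, 104, 104, 31, 36, 34, 33, 164, 194, 195]
266 [196, 197, 129, 30, 33, 33, 32, 104, 104, 104, 98, 26, 25, 25, 27, 24, 28, 27, 25, 27, 87, 103, 103, 105, 34, 35, 35, 37, 81, 196, 195]
```

>>> drive_tool(
  increments=[
    [[0, 3, -2], [0, 0, 0], 0],
    [[0, 0, 0], [0, 0, 0], 0],
    [[0, 0, 0], [0, 0, 0], 0],
  ],
)

```text
clock: 16.63
eef_pos: [0.4878, 0.2361, 0.1183]
tool_rot: [0.721, -0.693, 0.003, -0.004]
ft_force: [-0.1, 0.3, -1.6]
grip_width: 0.0091
grasp_force: 58.8
```

>>> drive_tool(
  increments=[
    [[0, 0, -2], [0, 0, 0], 0],
    [[0, 0, -2], [0, 0, 0], 0],
    [[0, 0, 0], [0, 0, 0], 0],
  ],
)

```text
clock: 16.88
eef_pos: [0.4868, 0.2357, 0.1129]
tool_rot: [0.721, -0.693, 0.003, -0.003]
ft_force: [-0.1, 0.0, -0.5]
grip_width: 0.0094
grasp_force: 58.8
```

Run:
```python
from fit import *
E=[]
for i in range(6):
    p=camera("wrist");o=get_obs();E.append(o["eef_pos"])
E=np.array(E);print(E.round(4).tolist(),E.mean(0).round(4))
im=p["image"][:,:,::-1].copy();cv2.imwrite("pics/w6.png",im)
for y in (.222,.224,.226,.228): print(y,proj(p,np.array([.4872,y,.069])).round(1))
u=proj(p,np.array([.4877,.2346,.065]))[0].round(1);print("ring",u)
for r in range(228,252): print(r,(im[r,280:302].astype(int).sum(1)//3).tolist())
```

```text
[[0.4868, 0.2356, 0.113], [0.4869, 0.2357, 0.1131], [0.487, 0.2357, 0.1132], [0.4871, 0.2357, 0.1132], [0.4872, 0.2357, 0.1133], [0.4872, 0.2357, 0.1133]] [0.487  0.2357 0.1132]
0.222 [[292.2 216.9]]
0.224 [[292.1 219.9]]
0.226 [[291.9 222.8]]
0.228 [[291.8 225.8]]
ring [290.7 233.2]
228 [96, 95, 98, 97, 95, 91, 92, 98, 91, 92, 103, 110, 109, 109, 96, 85, 93, 97, 98, 99, 97, 94]
229 [94, 96, 97, 98, 94, 91, 91, 98, 99, 99, 99, 100, 97, 87, 83, 87, 93, 96, 99, 96, 98, 96]
230 [93, 95, 96, 97, 96, 90, 92, 99, 99, 99, 97, 98, 100, 96, 89, 92, 93, 97, 97, 97, 97, 96]
231 [91, 89, 91, 91, 90, 87, 93, 98, 99, 98, 98, 98, 100, 99, 95, 91, 93, 96, 98, 98, 96, 95]
232 [147, 147, 149, 151, 143, 112, 90, 98, 99, 98, 99, 99, 99, 99, 96, 92, 94, 96, 98, 98, 95, 89]
233 [208, 209, 210, 212, 203, 153, 88, 98, 99, 98, 99, 98, 99, 99, 98, 94, 93, 96, 96, 94, 123, 150]
234 [204, 205, 207, 208, 198, 152, 88, 98, 98, 98, 99, 100, 100, 99, 99, 96, 94, 98, 97, 92, 170, 211]
235 [203, 203, 206, 208, 198, 152, 90, 100, 100, 101, 102, 99, 99, 100, 101, 95, 95, 98, 97, 92, 167, 209]
236 [202, 203, 206, 208, 2
[... 820 characters left out ...]
27, 22, 24, 25, 27, 21, 13, 118, 180, 186]
245 [73, 17, 26, 25, 25, 24, 26, 22, 23, 26, 25, 25, 24, 26, 25, 22, 26, 23, 16, 47, 78, 107]
246 [96, 16, 26, 25, 23, 25, 27, 23, 24, 26, 24, 27, 26, 25, 27, 22, 25, 27, 21, 36, 98, 166]
247 [113, 20, 27, 24, 26, 23, 26, 29, 26, 28, 25, 23, 27, 26, 25, 27, 24, 23, 19, 67, 162, 218]
248 [63, 20, 22, 25, 26, 24, 26, 25, 26, 24, 29, 25, 24, 24, 23, 25, 28, 26, 21, 94, 189, 226]
249 [19, 23, 24, 26, 25, 27, 23, 27, 25, 24, 21, 28, 25, 26, 25, 26, 22, 25, 23, 22, 18, 32]
250 [24, 25, 27, 24, 25, 23, 24, 24, 30, 23, 27, 25, 24, 27, 24, 25, 25, 24, 25, 23, 28, 36]
251 [24, 25, 24, 25, 26, 25, 25, 26, 27, 23, 27, 23, 23, 27, 24, 25, 24, 28, 27, 24, 25, 35]
```

Run:
```python
import cv2
im=cv2.imread("pics/w6.png")
for r in (225,230,234,240): print(r,[tuple(int(v) for v in im[r,c][::-1]) for c in range(272,312)])
```

```text
225 [(115, 112, 115), (115, 112, 114), (115, 111, 115), (114, 110, 114), (113, 108, 112), (118, 105, 95), (126, 101, 64), (126, 101, 60), (125, 100, 62), (127, 100, 63), (128, 101, 63), (128, 103, 65), (124, 98, 60), (118, 92, 57), (117, 93, 57), (117, 97, 69), (114, 104, 96), (118, 113, 117), (118, 115, 119), (121, 116, 120), (120, 116, 120), (120, 116, 120), (117, 112, 114), (117, 103, 89), (124, 97, 60), (127, 100, 62), (130, 102, 65), (128, 101, 63), (127, 100, 63), (128, 101, 62), (126, 101, 61), (124, 99, 67), (118, 104, 93), (112, 108, 110), (114, 110, 114), (117, 113, 116), (115, 111, 114), (116, 112, 115), (116, 113, 115), (116, 111, 115)]
230 [(236, 231, 236), (233, 230, 234), (200, 197, 201), (110, 92, 71), (128, 100, 60), (128, 100, 62), (128, 102, 65), (126, 100, 62), (124, 96, 59), (125, 99, 62), (126, 100, 63), (127, 101, 63), (126, 99, 63), (119, 94, 58), (114, 95, 69), (107, 99, 93), (99, 97, 103), (99, 97, 101), (99, 95, 99), (100, 96, 100), (102, 97, 102), (104, 95, 90), (115, 92, 62), (122, 97, 59), (122, 97, 61), (127, 101, 64), (128, 101, 63), (128, 101, 62), (1
[... 790 characters left out ...]
 (232, 227, 233), (239, 234, 238), (238, 233, 237), (238, 232, 237)]
240 [(234, 229, 233), (233, 228, 232), (217, 213, 218), (167, 162, 167), (110, 96, 82), (212, 176, 110), (255, 223, 152), (253, 217, 149), (252, 215, 147), (241, 204, 137), (176, 141, 87), (8, 12, 21), (18, 20, 24), (22, 22, 26), (25, 25, 27), (26, 25, 29), (23, 23, 26), (26, 25, 26), (23, 25, 26), (26, 25, 26), (27, 25, 29), (23, 23, 26), (23, 24, 26), (24, 24, 26), (20, 21, 25), (47, 38, 32), (100, 78, 49), (120, 94, 57), (210, 174, 112), (255, 218, 150), (252, 216, 148), (254, 217, 149), (253, 216, 144), (224, 193, 151), (192, 189, 197), (229, 224, 229), (233, 228, 232), (231, 226, 230), (231, 226, 230), (230, 225, 229)]
```

Run:
```python
import cv2
im=cv2.imread("pics/w6.png")
for r in range(213,231): print(r,[tuple(int(v) for v in im[r,c][::-1]) for c in range(284,299)])
```

```text
213 [(115, 112, 114), (117, 114, 117), (120, 115, 119), (120, 116, 120), (120, 116, 120), (119, 115, 118), (117, 113, 116), (118, 114, 118), (121, 116, 120), (120, 115, 119), (118, 113, 116), (119, 116, 119), (117, 115, 117), (116, 113, 117), (117, 113, 116)]
214 [(116, 113, 115), (116, 113, 115), (120, 116, 120), (120, 116, 119), (120, 116, 120), (119, 114, 118), (116, 112, 115), (118, 115, 117), (120, 116, 119), (119, 115, 119), (120, 115, 119), (119, 114, 118), (118, 114, 118), (118, 114, 118), (117, 113, 115)]
215 [(114, 112, 114), (118, 114, 117), (120, 114, 118), (121, 117, 121), (120, 116, 119), (118, 114, 118), (117, 114, 117), (118, 115, 118), (120, 115, 120), (120, 116, 119), (118, 113, 116), (118, 114, 118), (118, 115, 118), (117, 114, 117), (116, 113, 116)]
216 [(115, 111, 114), (119, 114, 118), (120, 115, 119), (119, 116, 120), (119, 115, 119), (117, 114, 118), (118, 113, 117), (117, 114, 117), (119, 116, 120), (119, 115, 118), (117, 114, 117), (118, 114, 118), (119, 115, 119), (117, 113, 117), (116, 113, 116)]
217 [(115, 111, 115), (118, 114, 118), (119, 116, 120), (119
[... 2668 characters left out ...]
125, 98, 62), (119, 96, 60), (121, 96, 59), (128, 102, 65), (116, 93, 66), (103, 92, 82), (106, 101, 102), (111, 108, 111), (110, 108, 111), (113, 108, 108), (111, 96, 81), (113, 89, 53), (123, 97, 60), (128, 101, 63), (129, 103, 63)]
229 [(124, 98, 61), (119, 95, 59), (119, 95, 61), (119, 100, 76), (106, 98, 95), (99, 97, 102), (100, 97, 100), (102, 98, 102), (98, 95, 99), (94, 88, 81), (107, 87, 56), (117, 91, 54), (122, 97, 60), (127, 100, 63), (130, 103, 66)]
230 [(126, 99, 63), (119, 94, 58), (114, 95, 69), (107, 99, 93), (99, 97, 103), (99, 97, 101), (99, 95, 99), (100, 96, 100), (102, 97, 102), (104, 95, 90), (115, 92, 62), (122, 97, 59), (122, 97, 61), (127, 101, 64), (128, 101, 63)]
```

>>> drive_tool(
  increments=[
    [[0, -1.7, 0], [0, 0, 0], 0],
    [[0, 0, -2], [0, 0, 0], 0],
    [[0, 0, -2], [0, 0, 0], 0],
    [[0, 0, -2], [0, 0, 0], 0],
    [[0, 0, 0], [0, 0, 0], 0],
  ],
)

```text
clock: 17.6
eef_pos: [0.4868, 0.2338, 0.1067]
tool_rot: [0.721, -0.693, 0.003, -0.003]
ft_force: [1.7, -0.1, -0.6]
grip_width: 0.0091
grasp_force: 58.8
```

>>> drive_tool(
  increments=[
    [[0, 0, -1.5], [0, 0, 0], 0],
    [[0, 0, -1.5], [0, 0, 0], 0],
    [[0, 0, 0], [0, 0, 0], 0],
  ],
)

```text
clock: 17.85
eef_pos: [0.487, 0.2339, 0.1039]
tool_rot: [0.721, -0.693, 0.003, -0.003]
ft_force: [-0.2, 0.3, -0.6]
grip_width: 0.0093
grasp_force: 58.8
```

>>> drive_tool(
  increments=[
    [[0, 0, -2], [0, 0, 0], 0],
    [[0, 0, -2], [0, 0, 0], 0],
    [[0, 0, 0], [0, 0, 0], 0],
  ],
)

```text
clock: 18.1
eef_pos: [0.4869, 0.2339, 0.0999]
tool_rot: [0.721, -0.693, 0.003, -0.003]
ft_force: [-0.0, -0.9, -1.0]
grip_width: 0.0091
grasp_force: 58.8
```

>>> drive_tool(
  increments=[
    [[0, 0, -2], [0, 0, 0], 0],
    [[0, 0, -2], [0, 0, 0], 0],
    [[0, 0, -2], [0, 0, 0], 0],
    [[0, 0, 0], [0, 0, 0], 0],
  ],
)

```text
clock: 18.43
eef_pos: [0.4874, 0.2342, 0.0956]
tool_rot: [0.721, -0.693, 0.003, -0.004]
ft_force: [-1.7, -0.6, 8.1]
grip_width: 0.009
grasp_force: 60.1
```

>>> drive_tool(
  increments=[
    [[0, 0, -1], [0, 0, 0], 0],
    [[0, 0, -1], [0, 0, 0], 0],
    [[0, 0, 0], [0, 0, 0], 0],
  ],
)

```text
clock: 18.68
eef_pos: [0.4875, 0.2343, 0.0952]
tool_rot: [0.721, -0.693, 0.003, -0.004]
ft_force: [-4.7, -2.8, 15.6]
grip_width: 0.0092
grasp_force: 61.4
```

>>> drive_tool(
  increments=[
    [[0, 0, 1.2], [0, 0, -3], 0],
    [[0, 0, 0], [0, 0, -3], 0],
    [[0, 0, 0], [0, 0, -3], 0],
    [[0, 0, 0], [0, 0, -3], 0],
    [[0, 0, 0], [0, 0, -3], 0],
    [[0, 0, 0], [0, 0, -3], 0],
    [[0, 0, 0], [0, 0, 0], 0],
  ],
)

```text
clock: 19.27
eef_pos: [0.4866, 0.2344, 0.0943]
tool_rot: [-0.603, 0.798, -0.003, 0.003]
ft_force: [-3.1, 0.1, 6.1]
grip_width: 0.0093
grasp_force: 59.7
```

>>> drive_tool(
  increments=[
    [[0, 0, 0], [0, 0, -2], 0],
    [[0, 0, 0], [0, 0, -2], 0],
    [[0, 0, 0], [0, 0, 0], 0],
  ],
)

```text
clock: 19.52
eef_pos: [0.4865, 0.2344, 0.094]
tool_rot: [-0.575, 0.818, -0.003, 0.002]
ft_force: [-3.8, 0.7, 5.1]
grip_width: 0.0091
grasp_force: 59.6
```

>>> drive_tool(
  increments=[
    [[0, 0, 0], [0, 0, -2], 0],
    [[0, 0, 0], [0, 0, -2], 0],
    [[0, 0, 0], [0, 0, 0], 0],
  ],
)

```text
clock: 19.77
eef_pos: [0.4863, 0.2344, 0.0936]
tool_rot: [-0.547, 0.837, -0.003, 0.002]
ft_force: [-2.8, 0.7, 2.4]
grip_width: 0.0094
grasp_force: 59.2
```

>>> drive_tool(
  increments=[
    [[0, 0, -1], [0, 0, -2], 0],
    [[0, 0, -1], [0, 0, 0], 0],
    [[0, 0, 0], [0, 0, 0], 0],
  ],
)

```text
clock: 20.02
eef_pos: [0.4863, 0.2343, 0.0912]
tool_rot: [-0.533, 0.846, -0.003, 0.002]
ft_force: [-4.7, 2.6, 2.6]
grip_width: 0.0094
grasp_force: 59.2
```

>>> drive_tool(
  increments=[
    [[0, 0, -1.5], [0, 0, -1], 0],
    [[0, 0, -1.5], [0, 0, 0], 0],
    [[0, 0, -1.5], [0, 0, 0], 0],
    [[0, 0, 0], [0, 0, 0], 0],
  ],
)

```text
clock: 20.35
eef_pos: [0.4863, 0.2342, 0.0869]
tool_rot: [-0.525, 0.851, -0.003, 0.002]
ft_force: [-4.9, 1.6, 4.5]
grip_width: 0.0091
grasp_force: 59.7
```

>>> drive_tool(
  increments=[
    [[-0.4, 0, -0.3], [0, 0, 6], 0],
    [[0, 0, 0], [0, 0, 6], 0],
    [[0, 0, 0], [0, 0, 6], 0],
    [[0, 0, 0], [0, 0, 6], 0],
    [[0, 0, 0], [0, 0, 6], 0],
    [[0, 0, 0], [0, 0, 6], 0],
    [[0, 0, 0], [0, 0, 6], 0],
    [[0, 0, 0], [0, 0, 3], 0],
  ],
)

```text
clock: 21.02
eef_pos: [0.4876, 0.2341, 0.0868]
tool_rot: [0.812, -0.584, 0.003, -0.004]
ft_force: [-0.8, 1.3, 2.2]
grip_width: 0.0095
grasp_force: 59.3
```

>>> drive_tool(
  increments=[
    [[0, 0, 0], [0, 0, 2], 0],
    [[0, 0, 0], [0, 0, 2], 0],
    [[0, 0, 0], [0, 0, 0], 0],
  ],
)

```text
clock: 21.27
eef_pos: [0.4877, 0.2342, 0.0868]
tool_rot: [0.831, -0.557, 0.003, -0.004]
ft_force: [-0.7, 1.6, 0.9]
grip_width: 0.0095
grasp_force: 59.2
```

>>> drive_tool(
  increments=[
    [[0, 0, -0.7], [0, 0, 2], 0],
    [[0, 0, 0], [0, 0, 2], 0],
    [[0, 0, 0], [0, 0, 0], 0],
  ],
)

```text
clock: 21.52
eef_pos: [0.4878, 0.2343, 0.0867]
tool_rot: [0.849, -0.528, 0.003, -0.004]
ft_force: [-1.2, 0.7, 5.5]
grip_width: 0.0093
grasp_force: 59.7
```

>>> drive_tool(
  increments=[
    [[0, 0, -0.3], [0, 0, 2], 0],
    [[0, 0, 0], [0, 0, 2], 0],
    [[0, 0, 0], [0, 0, 0], 0],
  ],
)

```text
clock: 21.77
eef_pos: [0.488, 0.2344, 0.0867]
tool_rot: [0.867, -0.498, 0.003, -0.005]
ft_force: [-2.6, 0.9, 6.3]
grip_width: 0.0089
grasp_force: 59.9
```

>>> drive_tool(
  increments=[
    [[0, 0, 0], [0, 0, 2], 0],
    [[0, 0, 0], [0, 0, 2], 0],
    [[0, 0, 0], [0, 0, 0], 0],
  ],
)

```text
clock: 22.02
eef_pos: [0.488, 0.2344, 0.0867]
tool_rot: [0.884, -0.468, 0.003, -0.005]
ft_force: [-1.3, 1.2, 5.4]
grip_width: 0.0093
grasp_force: 59.9
```

>>> drive_tool(
  increments=[
    [[0, 0, 0], [0, 0, 2], 0],
    [[0, 0, 0], [0, 0, 1], 0],
    [[0, 0, 0], [0, 0, 0], 0],
  ],
)

```text
clock: 22.27
eef_pos: [0.4881, 0.2345, 0.0867]
tool_rot: [0.896, -0.445, 0.003, -0.005]
ft_force: [-0.5, 1.0, 6.6]
grip_width: 0.0092
grasp_force: 59.9
```

>>> drive_tool(
  increments=[
    [[0, 0, 0], [0, 0, 2], 0],
    [[0, 0, 0], [0, 0, 2], 0],
    [[0, 0, 0], [0, 0, 0], 0],
  ],
)

```text
clock: 22.52
eef_pos: [0.4882, 0.2346, 0.0867]
tool_rot: [0.911, -0.413, 0.003, -0.005]
ft_force: [-1.5, 1.4, 5.5]
grip_width: 0.0095
grasp_force: 59.8
```

Run:
```python
from fit import *
o=get_obs();M=R.from_quat(o["tool_rot"]).as_matrix();print(o["eef_pos"].round(4),M[:,2].round(3),np.arctan2(M[1,0],M[0,0])+1.531,o["ft_force"].round(1),o["ft_torque"].round(3))
```

```text
[0.4882 0.2346 0.0867] [ 0.01   0.007 -1.   ] 0.6800660830924354 [-1.5  1.4  5.5] [ 0.401  0.195 -0.139]
```

>>> drive_tool(
  increments=[
    [[0, 0, -0.4], [0, 0, 3], 0],
    [[0, 0, 0], [0, 0, 3], 0],
    [[0, 0, 0], [0, 0, 0], 0],
  ],
)

```text
clock: 22.77
eef_pos: [0.4884, 0.2347, 0.0867]
tool_rot: [0.931, -0.364, 0.003, -0.005]
ft_force: [-2.1, 1.1, 8.1]
grip_width: 0.0093
grasp_force: 60.0
```

>>> drive_tool(
  increments=[
    [[0, 0, 0], [0, 0, 3], 0],
    [[0, 0, 0], [0, 0, 0], 0],
    [[0, 0, 0], [0, 0, 0], 0],
  ],
)

```text
clock: 23.02
eef_pos: [0.4885, 0.2348, 0.0867]
tool_rot: [0.94, -0.34, 0.003, -0.006]
ft_force: [-0.7, 1.9, 7.3]
grip_width: 0.0093
grasp_force: 60.0
```

Run:
```python
from fit import *
o=get_obs();M=R.from_quat(o["tool_rot"]).as_matrix();print(o["eef_pos"].round(4),M[:,2].round(3),np.arctan2(M[1,0],M[0,0])+1.531,o["ft_force"].round(1),o["ft_torque"].round(3))
```

```text
[0.4885 0.2348 0.0867] [ 0.009  0.008 -1.   ] 0.8361703036342997 [-0.7  1.9  7.3] [ 0.404  0.331 -0.081]
```

>>> drive_tool(
  increments=[
    [[0, 0, 0], [0, 0, -3], 0],
    [[0, 0, 0], [0, 0, -3], 0],
    [[0, 0, 0], [0, 0, -3], 0],
    [[0, 0, 0], [0, 0, 0], 0],
  ],
)

```text
clock: 23.35
eef_pos: [0.4883, 0.2344, 0.0861]
tool_rot: [0.91, -0.414, 0.003, -0.005]
ft_force: [0.8, 1.2, 4.1]
grip_width: 0.009
grasp_force: 59.7
```

>>> drive_tool(
  increments=[
    [[0, 0, 0], [0, 0, -3], 0],
    [[0, 0, 0], [0, 0, -3], 0],
    [[0, 0, 0], [0, 0, -3], 0],
    [[0, 0, 0], [0, 0, 0], 0],
  ],
)

```text
clock: 23.68
eef_pos: [0.4881, 0.2341, 0.0858]
tool_rot: [0.876, -0.483, 0.003, -0.004]
ft_force: [1.6, 0.6, 4.2]
grip_width: 0.0093
grasp_force: 59.5
```

>>> drive_tool(
  increments=[
    [[0, 0, 0], [0, 0, -3], 0],
    [[0, 0, 0], [0, 0, -3], 0],
    [[0, 0, 0], [0, 0, -3], 0],
    [[0, 0, 0], [0, 0, 0], 0],
  ],
)

```text
clock: 24.02
eef_pos: [0.4877, 0.2339, 0.0857]
tool_rot: [0.835, -0.55, 0.003, -0.004]
ft_force: [0.8, 0.8, 4.3]
grip_width: 0.0089
grasp_force: 59.5
```

>>> drive_tool(
  increments=[
    [[0, 0, -0.7], [0, 0, 0], 0],
    [[0, 0, 0], [0, 0, 2], 0],
    [[0, 0, 0], [0, 0, 2], 0],
    [[0, 0, 0], [0, 0, 0], 0],
  ],
)

```text
clock: 24.35
eef_pos: [0.4878, 0.2341, 0.085]
tool_rot: [0.854, -0.52, 0.003, -0.004]
ft_force: [2.1, 0.7, 3.1]
grip_width: 0.0094
grasp_force: 59.4
```

>>> drive_tool(
  increments=[
    [[0, 0, 0], [0, 0, 2], 0],
    [[0, 0, 0], [0, 0, 2], 0],
    [[0, 0, 0], [0, 0, 0], 0],
  ],
)

```text
clock: 24.6
eef_pos: [0.4879, 0.2342, 0.085]
tool_rot: [0.872, -0.49, 0.003, -0.004]
ft_force: [3.8, 1.0, 3.2]
grip_width: 0.0091
grasp_force: 59.5
```

>>> drive_tool(
  increments=[
    [[0, 0, 0], [0, 0, 2], 0],
    [[0, 0, 0], [0, 0, 2], 0],
    [[0, 0, 0], [0, 0, 0], 0],
  ],
)

```text
clock: 24.85
eef_pos: [0.488, 0.2343, 0.085]
tool_rot: [0.888, -0.46, 0.003, -0.005]
ft_force: [2.8, 0.8, 2.0]
grip_width: 0.009
grasp_force: 59.4
```

>>> drive_tool(
  increments=[
    [[0, 0, -1], [0, 0, 0], 0],
    [[0, 0, 0], [0, 0, -2], 0],
    [[0, 0, 0], [0, 0, -2], 0],
    [[0, 0, 0], [0, 0, 0], 0],
  ],
)

```text
clock: 25.18
eef_pos: [0.4878, 0.2343, 0.0838]
tool_rot: [0.871, -0.491, 0.003, -0.004]
ft_force: [5.0, 1.5, 2.2]
grip_width: 0.009
grasp_force: 59.3
```

>>> drive_tool(
  increments=[
    [[0.4, 0, -1], [0, 0, 0], 0],
    [[0, 0, -1], [0, 0, 0], 0],
    [[0, 0, 0], [0, 0, 0], 0],
  ],
)

```text
clock: 25.43
eef_pos: [0.4877, 0.2343, 0.0816]
tool_rot: [0.872, -0.49, 0.002, -0.004]
ft_force: [5.2, 2.9, 1.3]
grip_width: 0.0093
grasp_force: 59.3
```

>>> drive_tool(
  increments=[
    [[0, 0, -1], [0, 0, 0], 0],
    [[0, 0, 0], [0, 0, 0], 0],
  ],
)

```text
clock: 25.6
eef_pos: [0.4877, 0.2343, 0.0807]
tool_rot: [0.871, -0.49, 0.002, -0.004]
ft_force: [5.6, 2.3, 1.6]
grip_width: 0.0092
grasp_force: 59.4
```

Going in. Continue to the shoulder (about TCP 0.0755).

>>> drive_tool(
  increments=[
    [[0.4, 0.2, -1.5], [0, 0, 0], 0],
    [[0, 0, -1.5], [0, 0, 0], 0],
    [[0, 0, -1], [0, 0, 0], 0],
    [[0, 0, 0], [0, 0, 0], 0],
  ],
)

```text
clock: 25.93
eef_pos: [0.4878, 0.2343, 0.0764]
tool_rot: [0.871, -0.49, 0.002, -0.004]
ft_force: [5.8, 2.9, 0.9]
grip_width: 0.0092
grasp_force: 59.3
```

>>> drive_tool(
  increments=[
    [[0, 0, -1], [0, 0, 0], 0],
    [[0, 0, -1], [0, 0, 0], 0],
    [[0, 0, 0], [0, 0, 0], 0],
  ],
)

```text
clock: 26.18
eef_pos: [0.4878, 0.2343, 0.0744]
tool_rot: [0.871, -0.49, 0.002, -0.004]
ft_force: [5.3, 2.4, 1.1]
grip_width: 0.009
grasp_force: 59.4
```

>>> drive_tool(
  increments=[
    [[0, 0, -1], [0, 0, 0], 0],
    [[0, 0, -1], [0, 0, 0], 0],
    [[0, 0, 0], [0, 0, 0], 0],
  ],
)

```text
clock: 26.43
eef_pos: [0.4879, 0.2344, 0.074]
tool_rot: [0.871, -0.49, 0.002, -0.004]
ft_force: [1.1, 0.3, 10.5]
grip_width: 0.0092
grasp_force: 60.9
```

>>> drive_tool(
  increments=[
    [[0, 0, -1], [0, 0, 0], 0],
    [[0, 0, 0], [0, 0, 0], 0],
  ],
)

```text
clock: 26.6
eef_pos: [0.4879, 0.2344, 0.0739]
tool_rot: [0.871, -0.49, 0.003, -0.005]
ft_force: [0.3, -1.2, 16.4]
grip_width: 0.0095
grasp_force: 61.7
```

>>> drive_tool(
  increments=[
    [[0, 0, 0.6], [0, 0, -4], 0],
    [[0, 0, 0], [0, 0, -6], 0],
    [[0, 0, 0], [0, 0, -6], 0],
    [[0, 0, 0], [0, 0, -6], 0],
    [[0, 0, 0], [0, 0, -6], 0],
    [[0, 0, 0], [0, 0, 0], 0],
  ],
)

```text
clock: 27.1
eef_pos: [0.487, 0.2341, 0.0739]
tool_rot: [0.726, -0.688, 0.003, -0.003]
ft_force: [0.3, -0.7, 15.2]
grip_width: 0.0092
grasp_force: 61.3
```

>>> drive_tool(
  increments=[
    [[0, 0, 0], [0, 0, -6], 0],
    [[0, 0, 0], [0, 0, -6], 0],
    [[0, 0, 0], [0, 0, -6], 0],
    [[0, 0, 0], [0, 0, -6], 0],
    [[0, 0, 0], [0, 0, -6], 0],
    [[0, 0, 0], [0, 0, 0], 0],
  ],
)

```text
clock: 27.6
eef_pos: [0.486, 0.2342, 0.0739]
tool_rot: [-0.523, 0.852, -0.003, 0.001]
ft_force: [-3.2, 0.5, 17.9]
grip_width: 0.0092
grasp_force: 61.5
```

>>> drive_tool(
  increments=[
    [[-0.3, 0, 0.3], [0, 0, -6], 0],
    [[0, 0, 0], [0, 0, -6], 0],
    [[0, 0, 0], [0, 0, -6], 0],
    [[0, 0, 0], [0, 0, -6], 0],
    [[0, 0, 0], [0, 0, -6], 0],
    [[0, 0, 0], [0, 0, 0], 0],
  ],
)

```text
clock: 28.1
eef_pos: [0.4851, 0.2348, 0.0739]
tool_rot: [-0.285, 0.958, -0.003, -0.0]
ft_force: [-4.0, 1.5, 16.2]
grip_width: 0.0087
grasp_force: 61.3
```

>>> drive_tool(
  increments=[
    [[0, 0, 0], [0, 0, -6], 0],
    [[0, 0, 0], [0, 0, -6], 0],
    [[0, 0, 0], [0, 0, -6], 0],
    [[0, 0, 0], [0, 0, -6], 0],
    [[0, 0, 0], [0, 0, -6], 0],
    [[0, 0, 0], [0, 0, 0], 0],
  ],
)

```text
clock: 28.6
eef_pos: [0.4848, 0.2357, 0.0739]
tool_rot: [-0.028, 1.0, -0.002, -0.002]
ft_force: [-3.8, 4.1, 15.2]
grip_width: 0.0091
grasp_force: 61.3
```

```bash
cat > st.py <<'E'
from h import *
o=get_obs();M=R.from_quat(o["tool_rot"]).as_matrix();print(o["eef_pos"].round(4),M[:,2].round(3),np.arctan2(M[1,0],M[0,0])+1.531,o["ft_force"].round(1),o["ft_torque"].round(3),o["joint_pos"].round(2),o["tau"].round(2))
E
python3 st.py
```

```text
[0.4848 0.2357 0.0739] [-0.004 -0.005 -1.   ] -1.554985048380291 [-3.8  4.1 15.2] [0.974 0.968 0.162] [ 0.45  0.44 -0.14  0.99 -0.    0.4 ] [ -3.13 -34.94  17.98  -0.87  -1.76   0.72]
```

>>> drive_tool(
  increments=[
    [[0, 0, 0], [0, 0, -4], 0],
    [[0, 0, 0], [0, 0, -4], 0],
    [[0, 0, 0], [0, 0, 0], 0],
  ],
)

```text
clock: 28.85
eef_pos: [0.4847, 0.236, 0.0739]
tool_rot: [0.041, 0.999, -0.002, -0.002]
ft_force: [-4.9, 4.6, 15.8]
grip_width: 0.0093
grasp_force: 61.3
```

```bash
python3 st.py
```

```text
[0.4847 0.236  0.0739] [-0.005 -0.004 -1.   ] 4.590109689440064 [-4.9  4.6 15.8] [1.043 1.021 0.114] [ 0.45  0.44 -0.14  1.   -0.    0.54] [ -3.51 -35.06  17.91  -0.77  -1.94   0.56]
```

>>> drive_tool(
  increments=[
    [[0, 0, 0], [0, 0, -4], 0],
    [[0, 0, 0], [0, 0, -4], 0],
    [[0, 0, 0], [0, 0, 0], 0],
  ],
)

```text
clock: 29.1
eef_pos: [0.4848, 0.2363, 0.0739]
tool_rot: [0.11, 0.994, -0.002, -0.003]
ft_force: [-4.1, 4.9, 15.8]
grip_width: 0.0087
grasp_force: 61.3
```

```bash
python3 st.py
```

```text
[0.4848 0.2363 0.0739] [-0.006 -0.004 -1.   ] 4.451571057179771 [-4.1  4.9 15.8] [1.179 0.927 0.407] [ 0.45  0.44 -0.14  1.   -0.    0.68] [ -3.97 -35.36  17.72  -0.51  -2.03   0.82]
```

>>> drive_tool(
  increments=[
    [[0, 0, 0], [0, 0, -3], 0],
    [[0, 0, 0], [0, 0, 0], 0],
    [[0, 0, 0], [0, 0, 0], 0],
  ],
)

```text
clock: 29.35
eef_pos: [0.4849, 0.2364, 0.0739]
tool_rot: [0.135, 0.991, -0.002, -0.003]
ft_force: [-4.1, 5.6, 15.1]
grip_width: 0.009
grasp_force: 61.8
```

```bash
python3 st.py
```

```text
[0.4849 0.2364 0.0739] [-0.006 -0.004 -1.   ] 4.401902623031445 [-4.1  5.6 15.1] [1.242 0.926 0.619] [ 0.45  0.44 -0.14  1.   -0.    0.72] [ -4.2  -35.44  17.64  -0.45  -2.05   0.67]
```

>>> drive_tool(
  increments=[
    [[0, 0, 0], [0, 0, -3], 0],
    [[0, 0, 0], [0, 0, 0], 0],
    [[0, 0, 0], [0, 0, 0], 0],
  ],
)

```text
clock: 29.6
eef_pos: [0.4849, 0.2365, 0.074]
tool_rot: [0.16, 0.987, -0.002, -0.003]
ft_force: [-3.4, 5.1, 14.4]
grip_width: 0.0092
grasp_force: 64.1
```

```bash
python3 st.py
```

```text
[0.4849 0.2365 0.074 ] [-0.006 -0.003 -1.   ] 4.350452242685474 [-3.4  5.1 14.4] [1.178 0.961 0.914] [ 0.45  0.44 -0.14  1.   -0.    0.78] [ -4.52 -35.47  17.59  -0.41  -2.07   0.96]
```

>>> drive_tool(
  increments=[
    [[0, 0, 0], [0, 0, 0], 0],
    [[0, 0, 0], [0, 0, 0], 0],
    [[0, 0, 0], [0, 0, 0], 0],
    [[0, 0, 0], [0, 0, 0], 0],
    [[0, 0, 0], [0, 0, 0], 0],
  ],
)

```text
clock: 30.02
eef_pos: [0.485, 0.2365, 0.0739]
tool_rot: [0.16, 0.987, -0.002, -0.003]
ft_force: [-4.1, 4.6, 14.2]
grip_width: 0.0094
grasp_force: 64.1
```

Run:
```python
from h import *
for n in("side","scene"):
    p=camera(n);print(n,[(d["conf"],d["bbox"]) for d in silhouettes("tag",p)[:2]])
o=get_obs();print(o["ft_torque"],o["grasp_force"],o["eef_pos"]);print(job_done())
```

```text
side [(0.64, [253.1, 182.9, 268.4, 214.4])]
scene [(0.86, [274.6, 197.8, 295.1, 234.1])]
[1.2582786  0.89808002 0.91346872] 64.1155743598938 [0.48492846 0.2365211  0.07395578]
the job is handed in; nothing more can be done
None
```

I handed the job in at about 30 s with the tag hanging on the peg and the key home in the lock, turned clockwise to its stop and still gripped. The hand-in call gave no verdict. That the plug was at its stop I inferred from the rising wrist torque and the key angle of about 1.93 rad.

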